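Set up the tea station

TASK

Set up the tea station for the next guests: lower the aluminium drip plate over the two pins of the wooden drip tray until it rests flush all round, then lay every cork coaster that is out on the plate, flat and side by side, none propped up or hanging over the edge. Only when they are all there, press the kettle's button fully down and let go. Leave the tea caddy and the gaiwan where they stand.

Things in the scene. Friction and masses are not known exactly. Their poses are not given: they have to be found in the camera images.
- tray: Dark wooden drip tray fixed to the counter: open basin 206 mm (x) by 194 mm (y), 18 mm high, walls 12 mm; the drip plate rests on its rim. Two upright steel pins on its x axis at x = +80 and -80 mm: 10 mm diameter up to 26 mm above the counter, then tapering to 4 mm at 33 mm. Origin: centre of the underside, on the counter; z up.
- tray_pin_near (a point): Tip of the tray's pin at tray x = -80 mm, 33 mm above the tray's underside.
- tray_pin_far (a point): Tip of the tray's pin at tray x = +80 mm, 33 mm above the tray's underside.
- plate: Loose aluminium drip plate, 196 mm (x) by 184 mm (y), 6 mm thick, 0.5 kg; two 12.5 mm through-holes on its x axis at x = +80 and -80 mm (a half turn fits too). Upright handle bar mid-top: 70 mm along x, 12 mm thick along y, top 37 mm above the underside. Origin: centre of the underside; z up. Seated: underside 18 mm above the counter, top 24 mm, pins 9 mm proud of it. Dark slots are marks only.
- plate_handle_top (a point): Middle of the top of the plate's handle bar, 37 mm above the plate's underside.
- coaster0: Round cork coaster, 52 mm diameter, 8 mm thick, about 30 g, at first flat on the counter; it may be absent. All coasters are alike. Origin: centre of the underside; z is its axis.
- coaster1: Round cork coaster, 52 mm diameter, 8 mm thick, about 30 g, at first flat on the counter; it may be absent. All coasters are alike. Origin: centre of the underside; z is its axis.
- coaster2: Round cork coaster, 52 mm diameter, 8 mm thick, about 30 g, at first flat on the counter; it may be absent. All coasters are alike. Origin: centre of the underside; z is its axis.
- coaster3: Round cork coaster, 52 mm diameter, 8 mm thick, about 30 g, at first flat on the counter; it may be absent. All coasters are alike. Origin: centre of the underside; z is its axis.
- coaster4: Round cork coaster, 52 mm diameter, 8 mm thick, about 30 g, at first flat on the counter; it may be absent. All coasters are alike. Origin: centre of the underside; z is its axis.
- coaster5: Round cork coaster, 52 mm diameter, 8 mm thick, about 30 g, at first flat on the counter; it may be absent. All coasters are alike. Origin: centre of the underside; z is its axis.
- button (a joint): Travel of the kettle's round push button, 0 m out to 0.006 m fully down; a spring pushes it back up, about 5 N holds it fully down. It presses straight down.
- button_top (a point): Centre of the top face of the round button (32 mm diameter), moving down with it. It sits on a low tongue that sticks out towards the robot from the kettle base, a round black base (160 mm) fixed to the counter, with a steel kettle standing fast on it: 132 mm diameter, 138 mm high, its axis 135 mm beyond the button.
- caddy: Aluminium tea caddy, upright cylinder, 76 mm diameter, 100 mm high; not to be moved. Origin: centre of its underside.
- gaiwan: White lidded gaiwan, 96 mm diameter, 72 mm high; not to be moved. Origin: centre of its underside.
Mind the look-alikes: they are no part of the job. What is shaped like the coaster3 but green or red is not meant.

How it is judged (in metres and radians):
On the way, in this order (a step that is already met when the one before it is completed fails the run):
1. the drip plate is down over both pins, flush on the tray (z of plate in the frame of tray between 0.0155 and 0.0205 m and horizontal distance between plate and tray below 0.004 m and angle between plate's own z axis and vertical below 0.03 rad and angle between the x axis of plate and the x axis of tray, either way round below 0.06 rad), for 0.2 s.
2. every coaster lies flat on the seated plate (all of step 1 and z of coaster0 in the frame of plate between 0.0035 and 0.0085 m and angle between each of coaster0, coaster1, coaster2, coaster3, coaster4, coaster5's own z axis and vertical below 0.06 rad and x of coaster0 in the frame of plate between -0.075 and 0.075 m and y of coaster0 in the frame of plate between -0.069 and 0.069 m and z of coaster1 in the frame of plate between 0.0035 and 0.0085 m and x of coaster1 in the frame of plate between -0.075 and 0.075 m and y of coaster1 in the frame of plate between -0.069 and 0.069 m and z of coaster2 in the frame of plate between 0.0035 and 0.0085 m and x of coaster2 in the frame of plate between -0.075 and 0.075 m and y of coaster2 in the frame of plate between -0.069 and 0.069 m and z of coaster3 in the frame of plate between 0.0035 and 0.0085 m and x of coaster3 in the frame of plate between -0.075 and 0.075 m and y of coaster3 in the frame of plate between -0.069 and 0.069 m and z of coaster4 in the frame of plate between 0.0035 and 0.0085 m and x of coaster4 in the frame of plate between -0.075 and 0.075 m and y of coaster4 in the frame of plate between -0.069 and 0.069 m and z of coaster5 in the frame of plate between 0.0035 and 0.0085 m and x of coaster5 in the frame of plate between -0.075 and 0.075 m and y of coaster5 in the frame of plate between -0.069 and 0.069 m), for 0.2 s.
3. the kettle's button is pressed fully down (value of joint button above 0.0048 m), for 0.05 s.
At the end, for the whole second after the job is handed in: The plate rests on the tray rim over both pins (2.5 mm in height, 4 mm centred, tilt 0.03, turn 0.06 rad); every coaster present lies flat on it (tilt 0.06 rad, underside within 2.5 mm of its top, centre within 75 mm in x and 69 mm in y of its centre); button up; all at rest (all of step 2 and linear speed of each of coaster0, coaster1, coaster2, coaster3, coaster4, coaster5, plate below 0.02 m/s and value of joint button below 0.0015 m); the robot touches nothing.
It fails at once if the caddy or gaiwan was shifted by more than 30 mm or tipped (distance of any of caddy, gaiwan from where it was at the start of the episode above 0.03 m or angle between any of caddy, gaiwan's own z axis and vertical above 0.3 rad).
Of coaster0, coaster1, coaster2, coaster3, coaster4, coaster5 only 4 to 6 are there at a start; the rules pass over those that are not, and their reading is None.
At some moment in a run one of coaster0, coaster1, coaster2, coaster3, coaster4, coaster5 may be knocked a few centimetres aside while the robot is not near it.
Once in a run the grip may slacken for a moment while it holds something.
It also fails if it takes over 210 s, if anything falls off the work surface, if the arm or the gripper's body presses on something with over 40 N, if the wrist force passes 120 N, or if a joint passes its speed limit or range.

ROBOT

A 6-joint arm with a two-finger parallel gripper is mounted at the origin on the work surface. World frame = base frame: x ahead of the robot, y to its left, z up, the work surface at z = 0. Lengths are in mm, angles in rad, forces in N, time in s.
With the tool pointing down it reaches from about 350 to 950 mm from the base axis. Payload 17.4 kg.
Tool frame: the origin (TCP) lies between the finger pads; the fingertips stand 11 mm ahead of it and the grasp point (between the pads) lies 8 mm behind it; z points along the fingers, y is the direction in which the jaws open and shut (so a half turn about z gives the same grasp; the last joint's range is limited). The gripper opens to 93 mm and grips with 3 to 60 N. Pads are 15 mm wide; open, the fingers measure 128 mm over their backs; the gripper's body (75 mm by 188 mm) begins 65 mm behind the grasp point.
Start: joints at [-1.198, 0.116, 1.442, -0, 1.584, -0.038], TCP at [269.548, -618.851, 229.646] pointing down, gripper open.
Joint ranges: [-2.83, 2.83], [-0.83, 2.19], [0.07, 2.5], [-1.14, 4.28], [0.01, 3], [-2.97, 2.97]. Speed limits (rad/s): [1.89, 1.89, 2.22, 3.14, 3.14, 3.14].

INTERFACE

Orientations are given as a unit quaternion [x, y, z, w].
In Python, from bench import monitor, viewer, job gives the robot as it stands. The module is installed in compiled form; this text tells all that it offers.
- The arm moves only by the tool jog_arm, never from a script. Its argument "rows" is one flat list of numbers, 4 for each row, row after row: the shift along the tool's x, y, z in m, then the turn about the tool's z in rad. In form: [dx, dy, dz, twist, dx, dy, dz, twist, ...]. A call has 1 to 5 rows; each row is the pose to reach, as a shift and turn from the pose commanded when the call began, along the tool's axes at that moment; what a row does not reach only later rows make up. A row lasts 1/8 s, in which the tool goes at most 62.5 mm and 10.7 degrees, less where a joint would pass 70% of its speed; a pose out of reach is approached as far as the arm can. A call with a gripper value outside its range is refused whole. "jaw" is the finger opening in m, from 0 to 0.093, set as the call begins (left out, the last holds). The fingers move at their own pace and stop on an object; "newtons" is the grip in N (left out, the last holds). Time passes only in rows, so rows that repeat a pose let the fingers close. It gives the time, the measured TCP pose, the force and the opening at its end, in the units of the state.
- monitor.state(): the state, without advancing time (a new reading comes with each control period).
- viewer.read_camera(name): name is "scene" or "side" or "wrist"; returns a dict with "frame" (480x640x3 uint8, red, green, blue), "range_z" (480x640 float32, mm along the optical axis (not along the pixel's ray), 0 where there is no reading), "camera_matrix" (3x3 intrinsics, pixels), "R" (3x3) and "t" (3): a world point X has camera coordinates R X + t; the wrist camera has in their place "T_tool_cam" (4x4, takes a point from camera to tool coordinates, whose origin is the TCP and whose axes are the flange's). Camera axes: x right, y down, z forward; pixel columns grow to the right and rows downward; lengths in mm; the calibration is good to about 2 mm. A picture is of the moment at which its call begins: read the wrist's pose just before it.
- job.hand_in(): hands the job in, once; it reports no verdict.
The state is a dict: "t": time; "q": joint angles; "joint_velocities": joint speeds; "joint_efforts": joint torques, N m; "position": TCP position; "tcp_rot": TCP orientation; "wrist_force": force on the tool from outside, world axes, zero at the start; "wrist_torque": the same for the moment, N m; "width": finger opening in mm.
Only numpy, scipy, OpenCV 4.12 (cv2) and the standard library are available. Lean on these libraries where they do the work, as an engineer would, in place of code of your own. Each camera call takes 0.05 s, during which the arm holds its last target.

## Working session

There is one attempt and no reset: what is moved stays moved. The work goes in short steps, Python scripts to look and compute and a tool call to move; the robot and the scene stay as the last step left them, time stands still between calls to the robot, and variables do not carry over. Pictures are saved under pics/ and viewed, and the job is handed in when it is done.

Besides the shell and the picture viewer there is one more tool, called as name(argument=value, ...), one argument or row to a line, values as JSON. jog_arm: Moves the arm, as the interface text tells. Its arguments: {"type":"object","properties":{"rows":{"type":"array"},"jaw":{"type":"number"},"newtons":{"type":"number"}},"required":["rows"]}

```bash
mkdir -p pics; ls; cat > h.py <<'E'
import numpy as np, cv2
from bench import monitor, viewer, job
from scipy.spatial.transform import Rotation as Ro
def cam(name):
    s=monitor.state()
    d=viewer.read_camera(name)
    K=np.array(d["camera_matrix"])
    if name=="wrist":
        T=np.array(d["T_tool_cam"]); Rt=Ro.from_quat(s["tcp_rot"]).as_matrix()
        Rc=Rt@T[:3,:3]; c=Rt@T[:3,3]+np.array(s["position"])
    else:
        R=np.array(d["R"]);t=np.array(d["t"]).ravel(); Rc=R.T; c=-R.T@t
    return d["frame"],d["range_z"],K,Rc,c
def ray(uv,z,K,Rc,c):
    uv=np.atleast_2d(np.asarray(uv,float))
    d=np.c_[(uv[:,0]-K[0,2])/K[0,0],(uv[:,1]-K[1,2])/K[1,1],np.ones(len(uv))]@Rc.T
    return c+d*((z-c[2])/d[:,2])[:,None]
def cloud(rz,K,Rc,c):
    v,u=np.mgrid[:480,:640]
    p=np.stack([(u-K[0,2])/K[0,0]*rz,(v-K[1,2])/K[1,1]*rz,rz],-1)@Rc.T+c
    p[rz==0]=np.nan
    return p
def save(f,name,x=None):
    g=cv2.cvtColor(f,cv2.COLOR_RGB2BGR)
    if x: g=g[x[1]:x[3],x[0]:x[2]]; s=min(800/g.shape[1],600/g.shape[0]); g=cv2.resize(g,None,fx=s,fy=s,interpolation=cv2.INTER_CUBIC)
    cv2.imwrite("pics/"+name+".png",g)
E
python3 - <<'E'
from h import *
s=monitor.state(); print(s)
for n in["scene","side","wrist"]:
    f,rz,K,Rc,c=cam(n); save(f,n+"0"); print(n,K[0,0],c,Rc[:,2],(rz==0).mean())
E
```

```text
pics
{'t': 0.0, 'q': array([-1.19779272e+00,  1.16474777e-01,  1.44228776e+00, -1.87818567e-06,
        1.58399173e+00, -3.78015696e-02]), 'joint_velocities': array([ 4.52625003e-04,  2.09138031e-05,  1.03413762e-03, -1.55860611e-04,
       -3.12311916e-04, -2.57068150e-04]), 'joint_efforts': array([-5.59108259e-03, -7.21283627e+01, -6.22613096e+01,  7.74925528e-02,
        2.37981789e-02, -1.48077124e-04]), 'position': array([ 269.47728408, -618.65810218,  228.89876508]), 'tcp_rot': array([ 9.78978789e-01,  2.03961257e-01, -9.78143819e-05, -5.72510607e-04]), 'wrist_force': array([ 0.39647187,  0.28995436, -0.68158907]), 'wrist_torque': array([ 0.06212525,  0.00781243, -0.01953866]), 'width': 92.98317654757476}
scene 453.98077826109363 [1176.63385524  -99.36068788  954.92337741] [-0.57722471  0.11416585 -0.80856527] 0.00419921875
side 453.5033345454549 [ 16.9981015  757.89498413 849.23380101] [ 0.45187864 -0.61543951 -0.64578627] 0.003909505208333333
wrist 353.3870657269445 [ 328.38047433 -592.37038235  385.17828855] [-0.22037402 -0.09508459 -0.97076991] 0.02509114583333333
```

View pics/scene0.png

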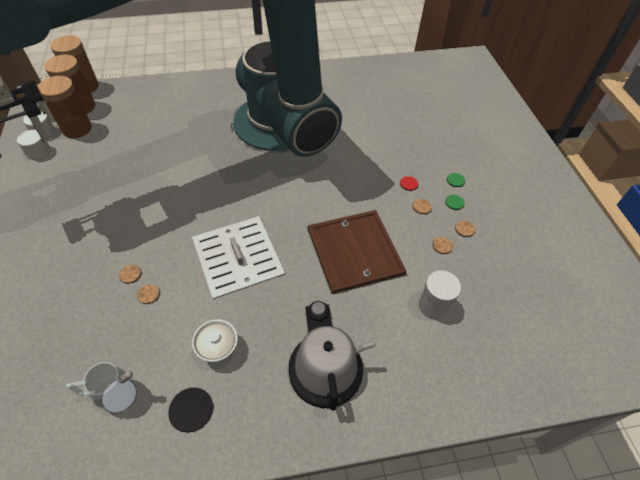

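View pics/side0.png

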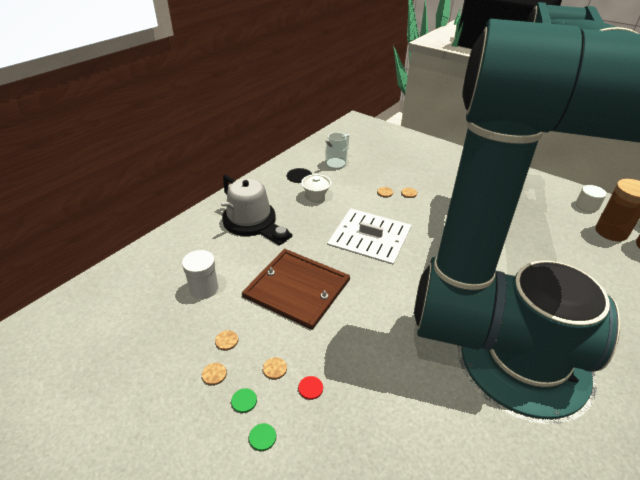

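View pics/wrist0.png

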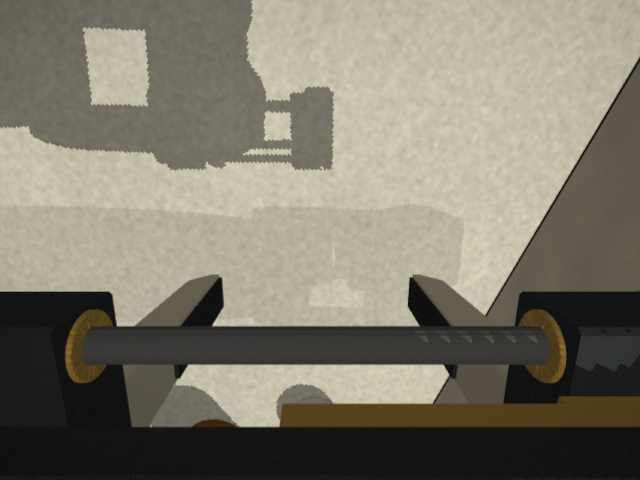

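```bash
cat > meas.py <<'E'
from h import *
def blobs(f,kind):
    hsv=cv2.cvtColor(f,cv2.COLOR_RGB2HSV); 
    if kind=="cork": m=cv2.inRange(hsv,(5,110,110),(22,255,255))
    if kind=="white": m=cv2.inRange(hsv,(0,0,200),(180,40,255))
    if kind=="wood": m=cv2.inRange(hsv,(0,100,25),(12,255,140))
    m=cv2.morphologyEx(m,cv2.MORPH_CLOSE,np.ones((3,3)))
    return m,cv2.findContours(m,cv2.RETR_EXTERNAL,cv2.CHAIN_APPROX_NONE)[0]
def corks(f,K,Rc,c,z=8,amin=80):
    out=[]
    for q in blobs(f,"cork")[1]:
        a=cv2.contourArea(q)
        if a<amin: continue
        P=ray(q[:,0,:],z,K,Rc,c)
        (x,y),r=cv2.minEnclosingCircle(P[:,:2].astype(np.float32))
        m=cv2.moments(q); uv=(m["m10"]/m["m00"],m["m01"]/m["m00"])
        p=ray([uv],z-2,K,Rc,c)[0]
        if r<40: out.append((np.round(uv),np.round(p[:2],1),round(r,1)))
    return out
E
python3 - <<'E'
from meas import *
for n in["scene","side"]:
    f,rz,K,Rc,c=cam(n)
    print(n)
    for o in corks(f,K,Rc,c): print(o)
    for k,z in(("wood",18),("white",6)):
        m,cs=blobs(f,k)
        for q in cs:
            a=cv2.contourArea(q)
            if a<1500: continue
            P=ray(q[:,0,:],z,K,Rc,c)[:,:2].astype(np.float32); r=cv2.minAreaRect(P)
            if max(r[1])<300: print(k,r,q[:,0].mean(0))
    P=cloud(rz,K,Rc,c)
    ok=(P[...,2]>45)&(P[...,0]>350)&(P[...,0]<1200)&(abs(P[...,1])<500)
    nb,l,st,ce=cv2.connectedComponentsWithStats(ok.astype(np.uint8))
    for i in range(1,nb):
        if st[i,4]>100:
            q=P[l==i]; print("tall",ce[i].round(),q.min(0).round(),q.max(0).round())
E
```

```text
scene
(array([148., 294.]), array([ 584.7, -378.8]), 24.5)
(array([129., 274.]), array([ 520.5, -424.8]), 24.7)
(array([442., 245.]), array([563.2, 362.9]), 24.2)
(array([465., 228.]), array([520.6, 440.5]), 24.7)
(array([422., 206.]), array([427.7, 351.5]), 24.6)
wood ((546.070068359375, 133.5376739501953), (209.75062561035156, 192.35304260253906), 6.9607253074646) [354.84328358 251.39552239]
white ((505.3948669433594, -162.0041961669922), (190.3944091796875, 179.77166748046875), 12.880598068237305) [236.34136546 256.30120482]
tall [441. 290.] [688. 246.  45.] [764. 323. 104.]
tall [215. 340.] [ 703. -269.   45.] [ 797. -174.   77.]
tall [328. 361.] [781. -61.  45.] [938.  99. 141.]
tall [106. 385.] [ 780. -496.   45.] [ 858. -370.  121.]
side
(array([214., 373.]), array([515.9, 441.8]), 25.9)
(array([274., 368.]), array([422.7, 352.9]), 25.5)
(array([226., 340.]), array([558.4, 363.9]), 26.0)
(array([409., 192.]), array([ 515.3, -425.1]), 25.7)
(array([385., 192.]), array([ 579.5, -379.2]), 26.9)
wood ((533.312744140625, 141.079345703125), (208.77984619140625, 201.85287475585938), 6.900251865386963) [296.8583691  287.71244635]
tall [337. 145.] [ 773. -499.   45.] [ 854. -370.  118.]
tall [245. 199.] [768. -45.  45.] [931.  97. 141.]
tall [316. 183.] [ 700. -272.   45.] [ 797. -176.   77.]
tall [199. 268.] [684. 247.  45.] [760. 323. 104.]
```

```bash
cat > go.py <<'E'
from h import *
import sys
def go(x,y,z,yawdeg=None,pr=True):
    s=monitor.state(); R=Ro.from_quat(s["tcp_rot"]).as_matrix()
    yaw=np.arctan2(R[1,0],R[0,0])
    d=R.T@(np.array([x,y,z])-s["position"])/1000
    tw=0
    if yawdeg is not None:
        tw=-((np.radians(yawdeg)-yaw+np.pi/2)%np.pi-np.pi/2)
    print("t",round(s["t"],1),"pos",s["position"].round(1),"yaw",round(np.degrees(yaw),2),"q",s["q"].round(2),"w",round(s["width"],1),"F",s["wrist_force"].round(1))
    print("d",d.round(4),"tw",round(tw,4),"rows~",round(max(np.linalg.norm(d)/.0625,abs(tw)/.186),1))
if __name__=="__main__": go(*map(float,sys.argv[1:]))
E
python3 - <<'E'
from h import *
d=viewer.read_camera("wrist"); print(np.array(d["T_tool_cam"]).round(3),d["camera_matrix"])
E
python3 go.py 420 -180 260 12.9
```

```text
[[ 1.00000e-03 -9.71000e-01 -2.40000e-01  6.44970e+01]
 [ 1.00000e+00  1.00000e-03  0.00000e+00 -7.68000e-01]
 [ 0.00000e+00 -2.40000e-01  9.71000e-01 -1.56153e+02]
 [ 0.00000e+00  0.00000e+00  0.00000e+00  1.00000e+00]] [[353.38706573   0.         315.27085088]
 [  0.         353.38706573 242.95563425]
 [  0.           0.           1.        ]]
t 0.3 pos [ 269.5 -618.8  229.4] yaw 23.54 q [-1.2   0.12  1.44 -0.    1.58 -0.04] w 93.0 F [-1.1  1.1 -0.5]
d [ 0.3132 -0.3422 -0.0305] tw 0.1856 rows~ 7.4
```

jog_arm(
  rows=[0.06, -0.065, 0.005, 0.04, 0.12, -0.13, 0.0, 0.08, 0.18, -0.195, -0.005, 0.12, 0.24, -0.26, -0.015, 0.16, 0.28, -0.31, -0.025, 0.185],
)

```text
t: 0.92
position: [370.5, -322.0, 243.1]
tcp_rot: [0.994, 0.112, 0.0, 0.0]
wrist_force: [0.6, -0.7, -0.1]
width: 93.0
```

```bash
python3 go.py 437 -178 260 12.9
```

```text
t 0.9 pos [ 370.5 -322.   243.1] yaw 12.86 q [-0.77 -0.3   1.8   0.    1.63  0.58] w 93.0 F [ 0.6 -0.7 -0.1]
d [ 0.0969 -0.1256 -0.0169] tw -0.0008 rows~ 2.6
```

jog_arm(
  rows=[0.04, -0.05, -0.006, 0, 0.075, -0.1, -0.012, 0, 0.097, -0.126, -0.017, 0, 0.097, -0.126, -0.017, 0],
)

```text
t: 1.42
position: [437.4, -177.6, 260.5]
tcp_rot: [0.993, 0.114, 0.0, 0.0]
wrist_force: [-1.1, -0.1, -0.0]
width: 92.9
```

```bash
python3 - <<'E'
from meas import *
import go; go.go(437,-178,260,12.9)
f,rz,K,Rc,c=cam("wrist"); save(f,"w1")
E
```

```text
t 1.4 pos [ 437.4 -177.6  260.5] yaw 13.12 q [-0.44 -0.34  1.81  0.    1.67  0.9 ] w 92.9 F [-1.1 -0.1 -0. ]
d [-0.0005  0.0003  0.0005] tw 0.0039 rows~ 0.0
```

View pics/w1.png

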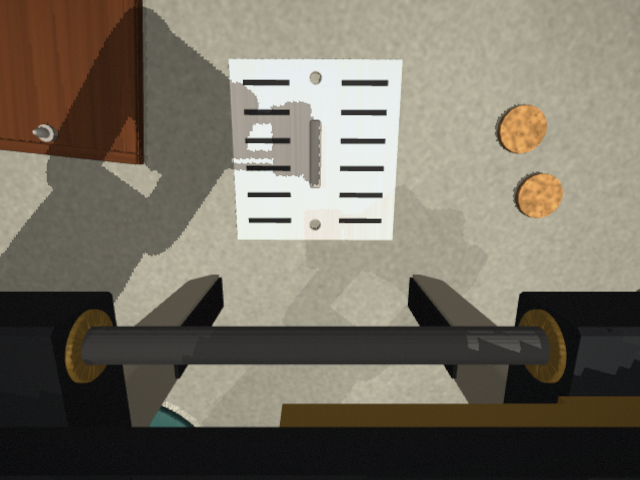

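```bash
python3 - <<'E'
from meas import *
f,rz,K,Rc,c=cam("wrist"); save(f,"w1z",(215,50,415,250))
g=cv2.cvtColor(f,cv2.COLOR_RGB2GRAY).astype(float)
# outline via white-ish low-sat mask
P=cloud(rz,K,Rc,c)
print("counter z",np.nanmedian(P[100:200,430:480,2]),"plate z",np.nanmedian(P[90:110,330:380,2]),"handle",np.nanmedian(P[130:180,312:317,2]),"tray rim",np.nanmedian(P[156:158,60:120,2]))
m=((P[...,2]>3)&(P[...,2]<60)).astype(np.uint8); m[:, :200]=0; m[260:]=0; m[:,430:]=0
cs=max(cv2.findContours(m,0,1)[0],key=cv2.contourArea)
print("depth rect",cv2.minAreaRect(ray(cs[:,0],6,K,Rc,c)[:,:2].astype(np.float32)))
for (u,v) in((316,77),(315,225)):
    w=g[v-11:v+12,u-11:u+12]; s=(w<w.max()*0.8).astype(np.uint8)
    t=cv2.connectedComponentsWithStats(s); print([ (st[4],(ce+[u-11,v-11]).round(2)) for st,ce in zip(t[2][1:],t[3][1:])])
    h=[(ce+[u-11,v-11]) for st,ce in zip(t[2][1:],t[3][1:]) if st[4]>20]
    print(ray(h,6,K,Rc,c).round(1),ray(h,3,K,Rc,c).round(1))
hm=(P[...,2]>28)&(P[...,2]<60); hm[260:]=0; hm[:,:280]=0; hm[:,350:]=0
v,u=np.nonzero(hm); print("handle px",u.min(),u.max(),v.min(),v.max(),np.nanmean(P[hm],0).round(1))
print(cv2.minAreaRect(P[hm][:,:2].astype(np.float32)))
E
```

```text
counter z 0.9520858356648603 plate z 6.97447555765882 handle 37.99276597779527 tray rim 18.377239901460513
depth rect ((501.4947814941406, -161.8933868408203), (197.72731018066406, 184.44183349609375), 12.974080085754395)
[(np.int32(127), array([314.37,  76.4 ]))]
[[ 579.6 -144.1    6. ]] [[ 580.1 -143.9    3. ]]
[(np.int32(100), array([314.05, 223.89]))]
[[ 423.1 -180.1    6. ]] [[ 422.5 -180.2    3. ]]
handle px 309 319 118 186 [ 502.4 -161.7   37.6]
((502.1150207519531, -161.7199249267578), (68.87615966796875, 10.639493942260742), 13.111061096191406)
```

View pics/w1z.png

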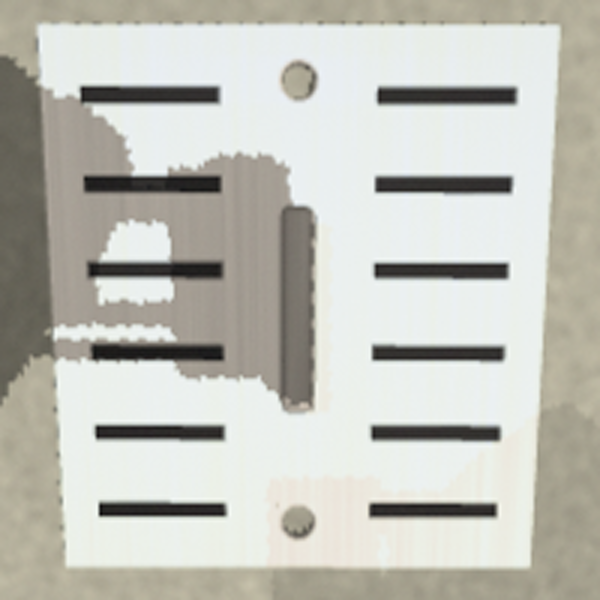

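```bash
python3 go.py 470 128 260 7
```

```text
t 1.5 pos [ 436.6 -179.4  259.9] yaw 12.98 q [-0.44 -0.34  1.81 -0.    1.67  0.9 ] w 93.6 F [-0.2 -0.1  0. ]
d [ 1.016e-01 -2.920e-01 -2.000e-04] tw 0.1045 rows~ 4.9
```

jog_arm(
  rows=[0.02, -0.058, 0, 0.02, 0.04, -0.116, 0, 0.05, 0.06, -0.174, 0, 0.08, 0.08, -0.232, 0, 0.105, 0.1, -0.288, 0, 0.105],
)

```text
t: 2.15
position: [469.7, 124.5, 259.9]
tcp_rot: [0.998, 0.059, 0.0, 0.0]
wrist_force: [1.5, -0.9, 0.3]
width: 93.5
```

```bash
cat >> h.py <<'E'
def avg(n=8):
    ps=[];qs=[];F=[]
    for i in range(n):
        viewer.read_camera("side"); s=monitor.state(); ps.append(s["position"]); qs.append(s["tcp_rot"]*np.sign(s["tcp_rot"][0])); F.append(s["wrist_force"])
    ps=np.array(ps); print("pos mean",ps.mean(0).round(2),"std",ps.std(0).round(2),"F",np.mean(F,0).round(1))
    q=np.mean(qs,0); return ps.mean(0),q/np.linalg.norm(q)
def wcam(n=8):
    p,q=avg(n)
    d=viewer.read_camera("wrist"); K=np.array(d["camera_matrix"]); T=np.array(d["T_tool_cam"]); Rt=Ro.from_quat(q).as_matrix()
    print("yaw",np.degrees(np.arctan2(Rt[1,0],Rt[0,0])).round(2))
    return d["frame"],d["range_z"],K,Rt@T[:3,:3],Rt@T[:3,3]+p
E
python3 - <<'E'
from meas import *
f,rz,K,Rc,c=wcam(); save(f,"w2")
P=cloud(rz,K,Rc,c)
m=((P[...,2]>36)&(P[...,2]<60)); print(m.sum())
m=((P[...,2]>12)&(P[...,2]<60)).astype(np.uint8); m[265:]=0
cs=max(cv2.findContours(m,0,1)[0],key=cv2.contourArea)
print("depth rect",cv2.minAreaRect(ray(cs[:,0],18,K,Rc,c)[:,:2].astype(np.float32)),cv2.boundingRect(cs))
E
```

```text
pos mean [469.77 124.27 259.62] std [0.05 2.61 0.23] F [-0.4  0.1 -0.2]
yaw 6.93
585
depth rect ((537.0422973632812, 138.27655029296875), (205.12261962890625, 193.2982940673828), 7.172242641448975) (216, 48, 189, 196)
```

View pics/w2.png

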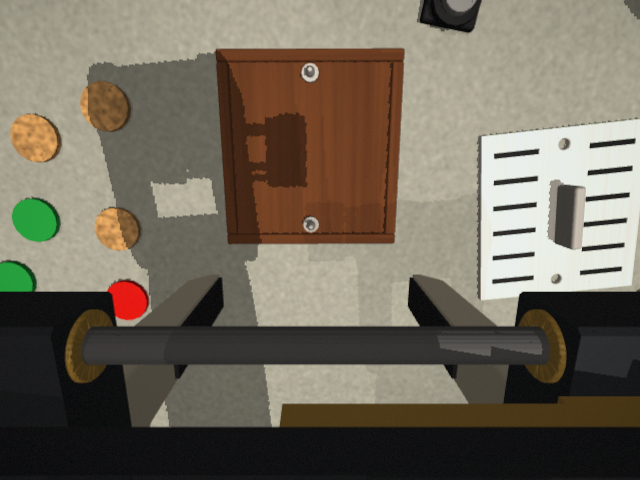

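```bash
cat > tray.py <<'E'
from meas import *
f,rz,K,Rc,c=wcam(8)
P=cloud(rz,K,Rc,c)
print("counter z",np.nanmedian(P[100:200,430:470,2]))
m=((P[...,2]>12)&(P[...,2]<60)).astype(np.uint8); m[265:]=0
cs=max(cv2.findContours(m,0,1)[0],key=cv2.contourArea)
print("depth rect",cv2.minAreaRect(ray(cs[:,0],18,K,Rc,c)[:,:2].astype(np.float32)),cv2.boundingRect(cs))
hsv=cv2.cvtColor(f,cv2.COLOR_RGB2HSV)
pts=[]
for u,v in((310,72),(310,224)):
    w=(hsv[v-14:v+15,u-14:u+15,1]<90).astype(np.uint8)
    _,_,st,ce=cv2.connectedComponentsWithStats(w); i=1+np.argmax(st[1:,4]); uv=ce[i]+[u-14,v-14]; print(uv,st[i])
    pts.append(ray([uv],29,K,Rc,c)[0])
pts=np.array(pts); d=pts[0]-pts[1]; print(pts.round(2),"mid",pts.mean(0).round(2),"len",np.linalg.norm(d),"yaw",np.degrees(np.arctan2(d[1],d[0])))
save(f,"w2z",(290,50,330,80)); save(f,"w2y",(290,205,330,235))
E
python3 tray.py; python3 - <<'E'
import cv2,numpy as np
cv2.imwrite("pics/w2zz.png",cv2.resize(np.hstack([cv2.imread("pics/w2z.png"),cv2.imread("pics/w2y.png")]),(800,300)))
E
```

```text
pos mean [469.71 123.14 260.03] std [0.04 0.38 0.03] F [-0.   0.   0.3]
yaw 6.87
counter z 0.9937320871607938
depth rect ((537.7676391601562, 135.48887634277344), (203.9943084716797, 193.5953826904297), 6.927760601043701) (217, 48, 190, 195)
[311.2688172   72.13620072] [  7   4  18  21 279]
[311.68421053 223.87559809] [  8   6  16  17 209]
[[614.15 145.03  29.  ]
 [459.78 126.25  29.  ]] mid [536.97 135.64  29.  ] len 155.5084386393973 yaw 6.9388348112459735
```

View pics/w2zz.png

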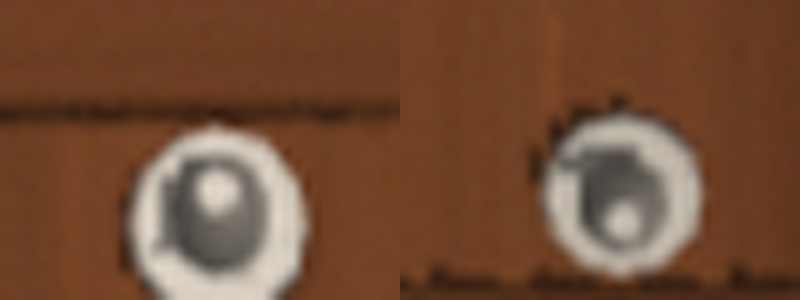

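```bash
python3 - <<'E'
from h import *
f,rz,K,Rc,c=wcam(8)
p=ray([(311.7,69.0),(312.2,227.2)],34,K,Rc,c); d=p[0]-p[1]
print(p.round(2),p.mean(0),np.linalg.norm(d),np.degrees(np.arctan2(d[1],d[0])))
P=cloud(rz,K,Rc,c)
for u,v in((310,72),(311,226)): print(np.nanmax(P[v-12:v+13,u-10:u+11,2]))
E
python3 go.py 437 -178 260 13
```

```text
pos mean [469.64 123.74 259.94] std [0.   0.01 0.01] F [-0.1 -0.3  0. ]
yaw 6.93
[[615.85 145.51  34.  ]
 [457.01 125.89  34.  ]] [536.42526475 135.69798391  34.        ] 160.04792703153433 7.042630771074133
36.25637133145773
35.292825122267914
t 3.5 pos [469.7 123.7 260. ] yaw 6.92 q [ 0.21 -0.31  1.79 -0.    1.66  1.66] w 92.8 F [-0.8 -0.2 -0.4]
d [-0.0688  0.2956 -0.    ] tw -0.1061 rows~ 4.9
```

jog_arm(
  rows=[-0.014, 0.059, 0, -0.02, -0.028, 0.118, 0, -0.05, -0.042, 0.177, 0, -0.08, -0.056, 0.236, 0, -0.106, -0.069, 0.296, 0, -0.106],
)

```text
t: 4.12
position: [436.2, -180.3, 260.3]
tcp_rot: [0.994, 0.113, 0.0, 0.0]
wrist_force: [1.8, 0.1, 0.3]
width: 93.1
```

jog_arm(
  rows=[0, 0, 0, 0, 0, 0, 0, 0, 0, 0, 0, 0, 0, 0, 0, 0, 0, 0, 0, 0],
)

```text
t: 4.75
position: [437.0, -177.8, 260.0]
tcp_rot: [0.994, 0.114, 0.0, 0.0]
wrist_force: [0.5, -0.4, 0.1]
width: 93.1
```

```bash
cat > plate.py <<'E'
from meas import *
f,rz,K,Rc,c=wcam(6)
P=cloud(rz,K,Rc,c)
m=((P[...,2]>3.5)&(P[...,2]<60)).astype(np.uint8); m[:, :200]=0; m[260:]=0; m[:,430:]=0
cs=max(cv2.findContours(m,0,1)[0],key=cv2.contourArea)
print("depth rect",cv2.minAreaRect(ray(cs[:,0],6.5,K,Rc,c)[:,:2].astype(np.float32)))
hm=(P[...,2]>28)&(P[...,2]<60); hm[260:]=0; hm[:,:280]=0; hm[:,350:]=0
print("handle",cv2.minAreaRect(P[hm][:,:2].astype(np.float32)))
E
python3 plate.py; python3 go.py 501.5 -162 60 13
```

```text
pos mean [ 436.88 -178.22  259.98] std [0.05 0.16 0.03] F [-0.3 -0.1  0.2]
yaw 13.02
depth rect ((501.6869812011719, -161.67002868652344), (195.45040893554688, 184.288330078125), 13.039321899414062)
handle ((502.0286865234375, -161.82888793945312), (69.04041290283203, 11.582453727722168), 12.85415267944336)
t 5.1 pos [ 436.8 -178.5  260. ] yaw 12.99 q [-0.44 -0.34  1.81  0.    1.67  0.9 ] w 92.9 F [-1.1 -0.2  0.1]
d [ 0.0667 -0.0015  0.2   ] tw -0.0001 rows~ 3.4
```

Plate centre (501.8, -161.8), yaw 13.0. Descend and grasp the handle.

jog_arm(
  rows=[0.04, 0, 0.04, 0, 0.067, -0.002, 0.09, 0, 0.067, -0.002, 0.14, 0, 0.067, -0.002, 0.19, 0, 0.067, -0.002, 0.2, 0],
  jaw=0.045,
)

```text
t: 5.72
position: [500.2, -160.9, 57.1]
tcp_rot: [0.994, 0.113, -0.002, -0.001]
wrist_force: [-0.1, -0.6, 0.9]
width: 47.9
```

jog_arm(
  rows=[0, 0, 0.015, 0, 0, 0, 0.03, 0, 0, 0, 0.038, 0, 0, 0, 0.038, 0],
)

```text
t: 6.22
position: [501.6, -161.4, 21.8]
tcp_rot: [0.994, 0.113, -0.0, -0.0]
wrist_force: [-0.1, -1.1, -0.4]
width: 45.0
```

```bash
python3 go.py 501.8 -161.8 20 13
```

```text
t 6.2 pos [ 501.6 -161.4   21.8] yaw 12.99 q [-0.36 -0.07  1.98  0.    1.23  0.98] w 45.0 F [-0.1 -1.1 -0.4]
d [0.0001 0.0004 0.0018] tw -0.0001 rows~ 0.0
```

jog_arm(
  rows=[0, 0, 0.001, 0, 0, 0, 0.001, 0, 0, 0, 0.001, 0, 0, 0, 0.001, 0, 0, 0, 0.001, 0],
  jaw=0,
  newtons=50,
)

```text
t: 6.85
position: [501.8, -161.5, 21.1]
tcp_rot: [0.994, 0.113, 0.0, 0.0]
wrist_force: [-1.1, -0.6, 1.8]
width: 11.7
```

jog_arm(
  rows=[0, 0, -0.02, 0, 0, 0, -0.04, 0, 0, 0, -0.055, 0, 0, 0, -0.055, 0],
)

```text
t: 7.35
position: [502.3, -161.7, 77.7]
tcp_rot: [0.994, 0.113, 0.001, 0.001]
wrist_force: [1.2, 0.9, -6.9]
width: 11.7
```

```bash
python3 - <<'E'
from h import *
f,rz,K,Rc,c=wcam(4); save(f,"w3")
E
python3 go.py 536.4 135.7 75 7
```

```text
pos mean [ 501.48 -161.37   75.68] std [0.22 0.08 0.5 ] F [ 0.1 -0.1 -6.6]
yaw 13.0
t 7.6 pos [ 501.3 -161.3   75.2] yaw 12.99 q [-0.36 -0.12  1.94  0.    1.33  0.98] w 12.1 F [-0.6  0.7 -7.3]
d [ 0.101  -0.2815  0.0003] tw 0.1046 rows~ 4.8
```

View pics/w3.png

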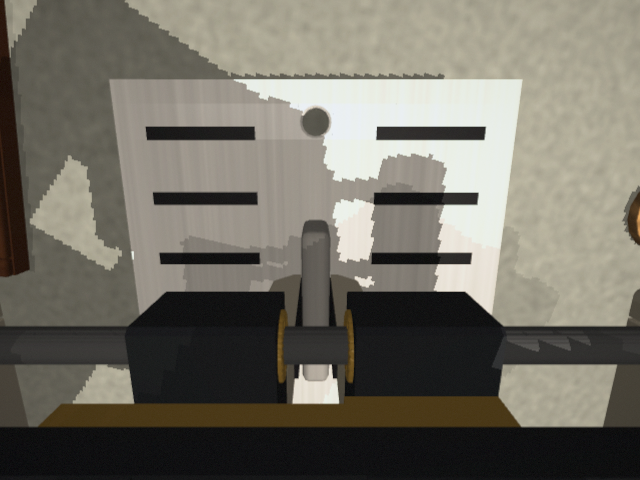

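```bash
python3 - <<'E'
from h import *
p,q=avg(4)
d=viewer.read_camera("wrist"); f=d["frame"];K=np.array(d["camera_matrix"]);T=np.array(d["T_tool_cam"])
R=Ro.from_quat(q).as_matrix(); Rc=R@T[:3,:3]; c=R@T[:3,3]+p
g=cv2.cvtColor(f,cv2.COLOR_RGB2GRAY); w=cv2.inRange(g[100:142,295:336],0,110)
_,_,st,ce=cv2.connectedComponentsWithStats(w); print(st,ce+[295,100])
for z in(58.6,60.6): print(z,((ray([(315.5,121.5)],z,K,Rc,c)-p)@R).round(2))
P=cloud(d["range_z"],K,Rc,c); print(np.nanmedian(P[150:170,200:240,2]),np.nanmedian(P[150:170,400:440,2]),np.nanmedian(P[270:290,200:240,2]))
rows=[]
# plate front edge from depth: top face at the front
m=(P[...,2]>52)&(P[...,2]<72); m[260:]=0
v,u=np.nonzero(m); top=[(uu,v[u==uu].min()) for uu in (150,250,380,480)]; 
print(((ray(top,60.6,K,Rc,c)-p)@R).round(1))
E
```

```text
pos mean [ 501.43 -161.36   75.41] std [0.07 0.03 0.13] F [ 0.1  0.3 -6.2]
[[   0    0   41   42 1151]
 [   7    9   27   27  571]] [[314.94874023 119.8392702 ]
 [315.1033275  121.83187391]]
58.6 [[79.75 -0.39 16.76]]
60.6 [[79.57 -0.39 14.76]]
61.288069858794586 61.207526563248834 61.29621137548435
[[ 97.5 -74.4  14.8]
 [ 97.6 -29.7  14.8]
 [ 97.6  28.4  14.7]
 [ 97.7  73.1  14.7]]
```

jog_arm(
  rows=[0.02, -0.055, 0, 0.02, 0.04, -0.11, 0, 0.05, 0.06, -0.165, 0, 0.08, 0.08, -0.22, 0, 0.105, 0.1, -0.275, 0, 0.105],
)

```text
t: 8.48
position: [537.2, 131.0, 76.0]
tcp_rot: [0.998, 0.061, 0.0, 0.0]
wrist_force: [1.9, -0.0, -6.0]
width: 11.7
```

jog_arm(
  rows=[0, 0, 0, 0, 0, 0, 0, 0, 0, 0, 0, 0, 0, 0, 0, 0],
)

```text
t: 8.98
position: [537.3, 128.1, 76.0]
tcp_rot: [0.998, 0.06, 0.0, 0.0]
wrist_force: [-0.2, 0.2, -6.8]
width: 11.8
```

```bash
python3 - <<'E'
from h import *
f,rz,K,Rc,c=wcam(4); save(f,"w4")
E
python3 go.py 536.4 135.7 75 7
```

```text
pos mean [537.32 128.41  76.02] std [0.01 0.16 0.01] F [ 0.2 -0.1 -6.5]
yaw 6.92
t 9.2 pos [537.3 128.7  76. ] yaw 6.95 q [ 0.19 -0.07  1.88 -0.    1.33  1.64] w 12.0 F [-0.  -0.6 -6. ]
d [-0.     -0.0071  0.001 ] tw -0.0009 rows~ 0.1
```

View pics/w4.png

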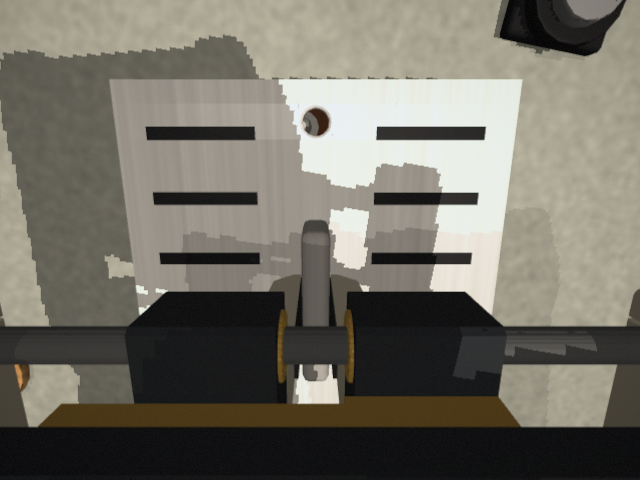

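jog_arm(
  rows=[0, -0.007, 0, 0, 0, -0.007, 0, 0, 0, -0.007, 0, 0, 0, -0.007, 0, 0],
)

```text
t: 9.72
position: [536.4, 135.9, 75.9]
tcp_rot: [0.998, 0.061, -0.0, 0.0]
wrist_force: [-0.1, -0.2, -5.8]
width: 11.7
```

```bash
cat > hole.py <<'E'
from h import *
p,q=avg(6)
d=viewer.read_camera("wrist"); f=d["frame"];K=np.array(d["camera_matrix"]);T=np.array(d["T_tool_cam"])
R=Ro.from_quat(q).as_matrix(); Rc=R@T[:3,:3]; c=R@T[:3,3]+p
save(f,"hole%d"%round(p[2]),(285,95,345,140))
# predict pin tip at tray far
pin=np.array([536.4,135.7,33])+80*np.array([np.cos(np.radians(7.0)),np.sin(np.radians(7.0)),0])
x=Rc.T@(pin+[0,0,1]-c); uv=K@x/x[2]; print("predicted pin px",uv[:2].round(1),"in crop",((uv[:2]-[285,95])*13.33).round())
E
python3 hole.py;python3 go.py 536.7 135.7 75 7; ls pics
```

```text
pos mean [536.41 135.9   75.95] std [0.01 0.02 0.01] F [ 0.2 -0.1 -6.3]
predicted pin px [316.2 125.4] in crop [415. 405.]
t 10.1 pos [536.4 135.9  75.9] yaw 6.98 q [ 0.2  -0.06  1.88 -0.    1.33  1.65] w 11.5 F [-0.5 -0.6 -5.6]
d [0.0003 0.0003 0.0009] tw -0.0004 rows~ 0.0
hole76.png
scene0.png
side0.png
w1.png
w1z.png
w2.png
w2y.png
w2z.png
w2zz.png
w3.png
w4.png
wrist0.png
```

View pics/hole76.png

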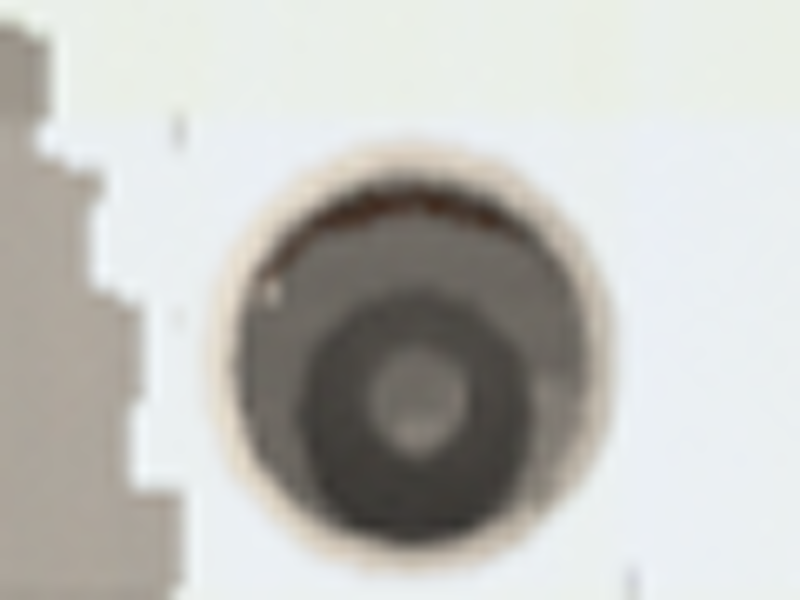

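jog_arm(
  rows=[0.0003, 0.0003, 0.008, 0, 0.0003, 0.0003, 0.016, 0, 0.0003, 0.0003, 0.024, 0, 0.0003, 0.0003, 0.028, 0, 0.0003, 0.0003, 0.028, 0],
)

```text
t: 10.7
position: [536.6, 135.7, 47.6]
tcp_rot: [0.998, 0.061, -0.0, 0.0]
wrist_force: [0.2, 0.2, -5.6]
width: 11.6
```

jog_arm(
  rows=[0, 0, 0.003, 0, 0, 0, 0.006, 0, 0, 0, 0.009, 0, 0, 0, 0.009, 0],
)

```text
t: 11.2
position: [536.9, 135.7, 39.4]
tcp_rot: [0.998, 0.061, 0.0, -0.0]
wrist_force: [-2.6, -1.4, 0.6]
width: 11.9
```

```bash
python3 hole.py
```

```text
pos mean [536.93 135.73  39.37] std [0.02 0.01 0.02] F [-2.6 -0.6  2.9]
predicted pin px [315.8 119.6] in crop [411. 328.]
```

Contact at the expected seated height. Release and rise to look.

jog_arm(
  rows=[0, 0, 0, 0, 0, 0, 0, 0, 0, 0, 0, 0],
  jaw=0.04,
)

```text
t: 11.92
position: [536.8, 135.7, 38.9]
tcp_rot: [0.998, 0.061, 0.0, 0.0]
wrist_force: [0.1, 0.4, -0.9]
width: 36.4
```

jog_arm(
  rows=[0, 0, -0.04, 0, -0.03, 0, -0.09, 0, -0.06, 0, -0.14, 0, -0.07, 0, -0.19, 0, -0.07, 0, -0.22, 0],
  jaw=0.093,
)

```text
t: 12.55
position: [466.9, 127.2, 262.0]
tcp_rot: [0.998, 0.061, 0.002, -0.0]
wrist_force: [-0.7, -0.3, -0.5]
width: 85.4
```

jog_arm(
  rows=[0, 0, 0, 0, 0, 0, 0, 0, 0, 0, 0, 0],
)

```text
t: 12.92
position: [467.0, 127.1, 257.6]
tcp_rot: [0.998, 0.061, -0.001, 0.0]
wrist_force: [-0.4, -0.1, -0.2]
width: 92.8
```

```bash
cat > seat.py <<'E'
from meas import *
f,rz,K,Rc,c=wcam(6); save(f,"seat")
P=cloud(rz,K,Rc,c)
for b in((250,90),(380,90),(245,230),(380,230)): print(b,np.nanmedian(P[b[1]-6:b[1]+6,b[0]-6:b[0]+6],axis=(0,1)).round(1))
m=((P[...,2]>21.5)&(P[...,2]<60)).astype(np.uint8); m[265:]=0
cs=max(cv2.findContours(m,0,1)[0],key=cv2.contourArea)
print("plate rect",cv2.minAreaRect(ray(cs[:,0],25,K,Rc,c)[:,:2].astype(np.float32)))
m=((P[...,2]>32)&(P[...,2]<60)); m[265:]=0
print("proud px",[ (st[4],ce.round()) for st,ce in zip(*[a[1:] for a in cv2.connectedComponentsWithStats(m.astype(np.uint8))[2:]])])
for o in corks(f,K,Rc,c): print(o)
E
python3 seat.py; python3 go.py 500 -310 260 0
```

```text
pos mean [467.16 127.15 258.26] std [0.06 0.02 0.33] F [-0.3 -0.  -0.1]
yaw 6.98
(250, 90) [587.8 210.3  24.5]
(380, 90) [604.1  78.   24.5]
(245, 230) [440.7 204.3  24.6]
(380, 230) [459.4  53.8  24.7]
plate rect ((536.5596313476562, 135.79505920410156), (195.05035400390625, 183.77638244628906), 7.036267280578613)
proud px [(np.int32(203), array([467.,   4.])), (np.int32(22), array([315.,  66.])), (np.int32(869), array([315., 148.])), (np.int32(17), array([315., 224.]))]
(array([561., 350.]), array([ 328.9, -208.3]), 22.9)
(array([119., 227.]), array([421.9, 354.3]), 25.3)
(array([ 37., 134.]), array([515.5, 443.3]), 25.8)
(array([106., 103.]), array([558. , 367.4]), 25.2)
t 13.3 pos [467.2 127.2 258.8] yaw 6.98 q [ 0.21 -0.31  1.79  0.    1.66  1.66] w 92.9 F [-0.2 -0.3 -0.4]
d [-0.0206  0.4379 -0.0012] tw 0.1218 rows~ 7.0
```

View pics/seat.png

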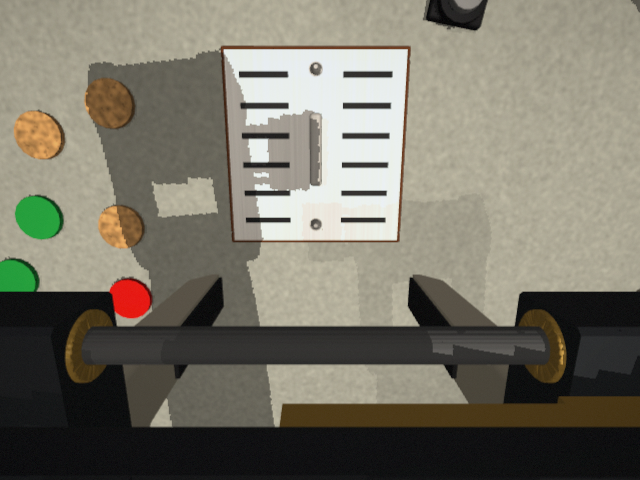

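jog_arm(
  rows=[-0.005, -0.055, 0, 0, -0.01, -0.11, 0, 0, -0.015, -0.165, 0, 0, -0.015, -0.22, 0, 0, -0.015, -0.25, 0, 0],
)

```text
t: 13.9
position: [421.2, 375.8, 258.7]
tcp_rot: [0.998, 0.062, -0.0, 0.0]
wrist_force: [-0.2, 0.2, -0.2]
width: 93.3
```

jog_arm(
  rows=[0, 0, 0, 0, 0, 0, 0, 0, 0, 0, 0, 0],
)

```text
t: 14.28
position: [422.3, 372.7, 259.2]
tcp_rot: [0.998, 0.06, 0.0, -0.0]
wrist_force: [0.0, -0.1, -0.4]
width: 93.2
```

```bash
cat > ck.py <<'E'
from meas import *
import sys
f,rz,K,Rc,c=wcam(4); save(f,sys.argv[1])
for o in corks(f,K,Rc,c): print(o)
E
python3 ck.py w5; python3 go.py 558 366 60 7
```

```text
pos mean [422.25 372.86 259.19] std [0.03 0.11 0.02] F [ 0.  -0.2  0.3]
yaw 6.92
(array([333., 214.]), array([422.8, 352.9]), 25.7)
(array([263., 120.]), array([516.7, 442.4]), 25.5)
(array([339.,  88.]), array([559. , 364.2]), 25.8)
t 14.5 pos [422.2 373.1 259.1] yaw 6.94 q [ 0.68 -0.13  1.64 -0.    1.63  2.13] w 93.3 F [ 0.9 -0.4  0.3]
d [0.1339 0.0235 0.1991] tw -0.001 rows~ 3.9
```

View pics/w5.png

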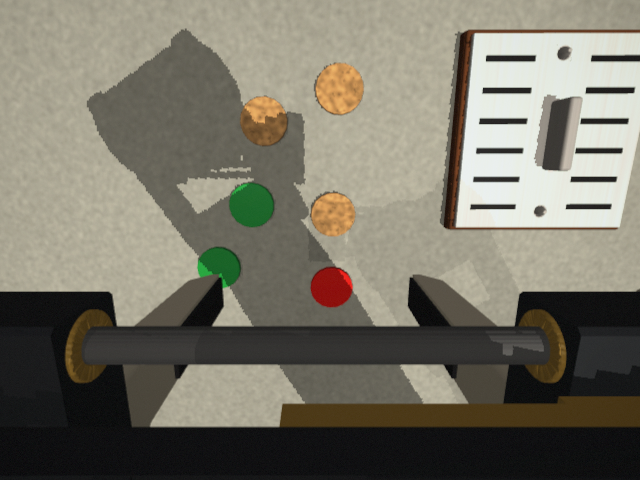

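jog_arm(
  rows=[0.05, 0.01, 0.02, 0, 0.1, 0.02, 0.05, 0, 0.135, 0.0255, 0.09, 0, 0.135, 0.0255, 0.145, 0, 0.135, 0.0255, 0.195, 0],
  jaw=0.07,
)

```text
t: 15.15
position: [559.3, 364.0, 61.8]
tcp_rot: [0.998, 0.06, -0.0, 0.0]
wrist_force: [-0.4, -0.2, 0.6]
width: 70.1
```

jog_arm(
  rows=[0, 0, 0.015, 0, 0, 0, 0.03, 0, 0, 0, 0.042, 0, 0, 0, 0.047, 0, 0, 0, 0.047, 0],
)

```text
t: 15.78
position: [559.2, 364.7, 17.4]
tcp_rot: [0.998, 0.061, 0.0, -0.0]
wrist_force: [-0.3, -1.2, 0.6]
width: 70.5
```

```bash
python3 go.py 559 364 13 7
```

```text
t 15.8 pos [559.2 364.7  17.4] yaw 6.98 q [ 0.54  0.23  1.67 -0.    1.24  1.99] w 70.5 F [-0.3 -1.2  0.6]
d [-0.0003  0.0007  0.0044] tw -0.0003 rows~ 0.1
```

jog_arm(
  rows=[0, 0, 0.004, 0, 0, 0, 0.004, 0, 0, 0, 0.004, 0],
)

```text
t: 16.15
position: [559.2, 364.6, 13.2]
tcp_rot: [0.998, 0.061, 0.0, -0.0]
wrist_force: [0.2, 0.5, 0.2]
width: 70.0
```

jog_arm(
  rows=[0, 0, 0, 0, 0, 0, 0, 0, 0, 0, 0, 0, 0, 0, 0, 0],
  jaw=0.03,
  newtons=20,
)

```text
t: 16.65
position: [559.1, 364.6, 13.0]
tcp_rot: [0.998, 0.061, 0.0, 0.0]
wrist_force: [0.1, -0.7, 0.9]
width: 51.2
```

```bash
python3 - <<'E'
import numpy as np
a=np.radians(7.0)
for x in(-60,0,60):
  for y in(-60,60): print(x,y,(np.array([536.6,135.8])+x*np.array([np.cos(a),np.sin(a)])+y*np.array([-np.sin(a),np.cos(a)])).round(1))
E
python3 go.py 529.3 195.4 80 7
```

```text
-60 -60 [484.4  68.9]
-60 60 [469.7 188. ]
0 -60 [543.9  76.2]
0 60 [529.3 195.4]
60 -60 [603.5  83.6]
60 60 [588.8 202.7]
t 16.6 pos [559.1 364.6  13. ] yaw 6.98 q [ 0.54  0.24  1.67 -0.    1.24  1.99] w 51.2 F [ 0.1 -0.7  0.9]
d [-0.0502  0.1643 -0.067 ] tw -0.0004 rows~ 3.0
```

jog_arm(
  rows=[0, 0, -0.03, 0, 0.002, 0.02, -0.05, 0, 0.004, 0.075, -0.05, 0, 0.007, 0.13, -0.05, 0, 0.01, 0.164, -0.05, 0],
)

```text
t: 17.27
position: [589.1, 199.9, 63.2]
tcp_rot: [0.998, 0.06, 0.0, 0.0]
wrist_force: [0.5, 0.2, -0.8]
width: 51.0
```

jog_arm(
  rows=[0, 0, 0.0, 0, 0, 0, 0, 0, 0, 0, 0.01, 0, 0, 0, 0.02, 0, 0, 0, 0.022, 0],
)

```text
t: 17.9
position: [588.3, 203.3, 39.5]
tcp_rot: [0.998, 0.061, -0.001, 0.0]
wrist_force: [-0.0, 0.2, -0.2]
width: 51.2
```

```bash
python3 go.py 588.8 202.7 37.3 7
```

```text
t 17.9 pos [588.3 203.3  39.5] yaw 7.02 q [0.29 0.12 1.75 0.   1.27 1.74] w 51.2 F [-0.   0.2 -0.2]
d [0.0005 0.0007 0.0022] tw 0.0003 rows~ 0.0
```

jog_arm(
  rows=[0, 0, 0.002, 0, 0, 0, 0.002, 0, 0, 0, 0.002, 0],
)

```text
t: 18.27
position: [589.1, 203.1, 39.2]
tcp_rot: [0.998, 0.061, 0.0, -0.0]
wrist_force: [-0.3, 0.3, -0.2]
width: 51.1
```

jog_arm(
  rows=[0, 0, 0, 0, 0, 0, 0, 0, 0, 0, -0.01, 0, 0, 0, -0.04, 0, 0, 0, -0.06, 0],
  jaw=0.062,
)

```text
t: 18.9
position: [589.4, 203.2, 101.1]
tcp_rot: [0.998, 0.061, 0.001, -0.0]
wrist_force: [0.5, 0.2, 0.7]
width: 61.7
```

```bash
python3 go.py 422.8 353 80 7; python3 go.py 400 330 200 7;python3 ck.py w6
```

```text
t 18.9 pos [589.4 203.2 101.1] yaw 6.98 q [0.29 0.07 1.7  0.   1.37 1.74] w 61.7 F [0.5 0.2 0.7]
d [-0.1471 -0.169   0.0209] tw -0.0004 rows~ 3.6
t 18.9 pos [589.4 203.2 101.1] yaw 6.98 q [0.29 0.07 1.7  0.   1.37 1.74] w 61.7 F [0.5 0.2 0.7]
d [-0.1724 -0.1489 -0.0992] tw -0.0004 rows~ 4.0
pos mean [589.64 203.23 101.11] std [0.5  0.16 1.82] F [ 0.1 -0.   0.5]
yaw 6.98
(array([149., 354.]), array([486. , 323.8]), 16.4)
(array([482., 351.]), array([520.6,  62.3]), 18.6)
(array([  9., 300.]), array([519.3, 430.4]), 17.2)
(array([314., 261.]), array([578.5, 202.7]), 28.5)
```

View pics/w6.png

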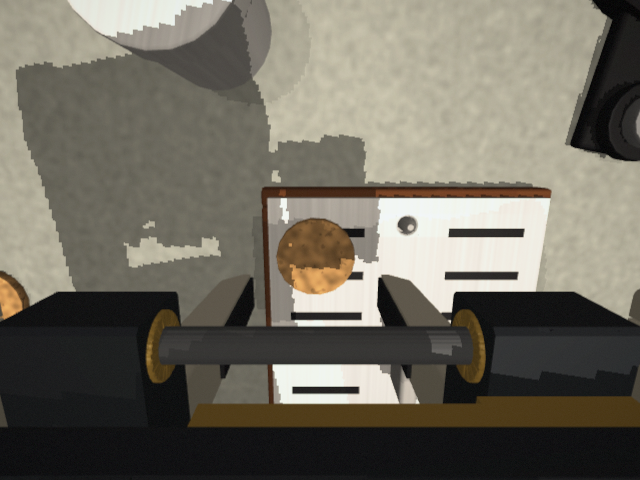

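jog_arm(
  rows=[-0.04, -0.045, -0.01, 0, -0.08, -0.09, -0.01, 0, -0.12, -0.135, 0, 0, -0.147, -0.169, 0.01, 0, -0.147, -0.169, 0.02, 0],
  jaw=0.07,
)

```text
t: 19.77
position: [420.4, 354.2, 77.6]
tcp_rot: [0.998, 0.062, -0.001, 0.0]
wrist_force: [-0.1, 0.2, 0.4]
width: 69.9
```

```bash
cat > sc.py <<'E'
from meas import *
for n in("scene","side"):
    f,rz,K,Rc,c=cam(n); print(n,[(o[0].astype(int).tolist(),(o[1]-([5,-1] if n=="scene" else [0,1])).round(0).tolist()) for o in corks(f,K,Rc,c,amin=60)]); save(f,n+"_now")
E
python3 sc.py; python3 ck.py w7;python3 go.py 422.8 353 13 7
```

```text
scene [([148, 294], [580.0, -378.0]), ([129, 274], [516.0, -424.0]), ([387, 258], [573.0, 211.0])]
side [([214, 373], [517.0, 440.0]), ([275, 365], [426.0, 347.0])]
pos mean [422.98 352.28  78.57] std [0.31 0.04 0.46] F [ 0.3 -0.1  0.5]
yaw 6.93
(array([501., 349.]), array([369.2, 210.8]), 14.8)
(array([316., 282.]), array([403.1, 349.8]), 9.2)
(array([334., 258.]), array([421.9, 339.9]), 15.8)
(array([295., 245.]), array([427.9, 366.7]), 12.1)
(array([320., 227.]), array([442. , 351.6]), 14.1)
(array([542., 153.]), array([505.4, 219.6]), 27.2)
(array([185.,  88.]), array([516.5, 442.8]), 25.4)
(array([622.,  19.]), array([584.2, 194.1]), 17.8)
t 20.1 pos [423.2 352.4  79.2] yaw 6.91 q [ 0.65 -0.07  1.88 -0.    1.33  2.1 ] w 70.3 F [ 0.   0.1 -0.2]
d [-0.0004 -0.0006  0.0662] tw -0.0016 rows~ 1.1
```

View pics/w7.png

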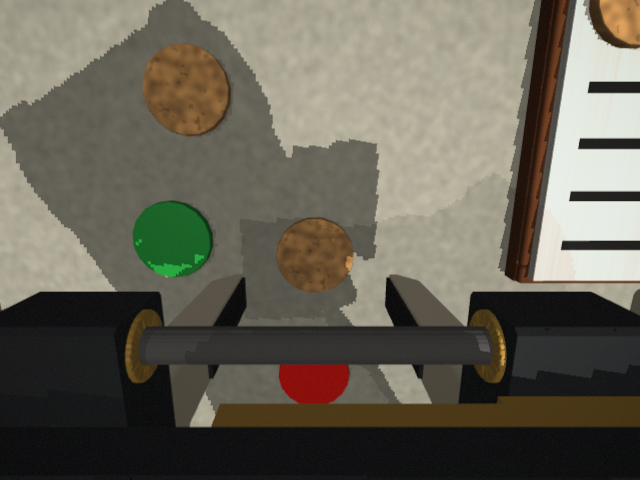

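View pics/scene_now.png

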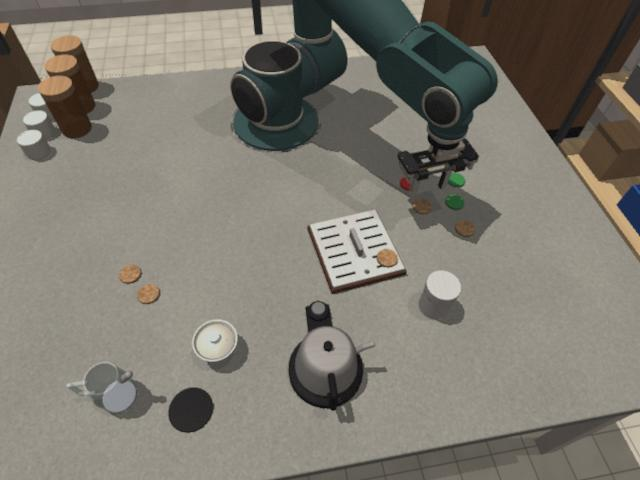

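```bash
python3 - <<'E'
from h import *
f,rz,K,Rc,c=wcam(4); print(ray([(315,254)],6,K,Rc,c))
E
```

```text
pos mean [423.01 352.58  79.18] std [0.13 0.09 0.03] F [ 0.2 -0.7  0. ]
yaw 6.93
[[422.93856064 353.01225023   6.        ]]
```

jog_arm(
  rows=[0, 0, 0.015, 0, 0, 0, 0.03, 0, 0, 0, 0.045, 0, 0, 0, 0.06, 0, 0, 0, 0.066, 0],
)

```text
t: 21.0
position: [422.1, 352.6, 11.5]
tcp_rot: [0.998, 0.061, -0.001, 0.0]
wrist_force: [-0.4, -0.4, -0.3]
width: 70.0
```

jog_arm(
  rows=[0, 0, 0, 0, 0, 0, 0, 0],
)

```text
t: 21.25
position: [422.7, 353.1, 13.4]
tcp_rot: [0.998, 0.061, 0.0, -0.0]
wrist_force: [-0.1, -0.2, 0.2]
width: 70.1
```

jog_arm(
  rows=[0, 0, 0, 0, 0, 0, 0, 0, 0, 0, 0, 0, 0, 0, 0, 0],
  jaw=0.03,
)

```text
t: 21.75
position: [422.6, 353.0, 13.2]
tcp_rot: [0.998, 0.061, 0.0, -0.0]
wrist_force: [-1.0, -0.2, 3.3]
width: 51.1
```

jog_arm(
  rows=[0, 0, -0.03, 0, 0.002, 0.02, -0.05, 0, 0.01, 0.075, -0.05, 0, 0.02, 0.13, -0.05, 0, 0.0265, 0.17, -0.05, 0],
)

```text
t: 22.38
position: [469.8, 185.5, 63.0]
tcp_rot: [0.998, 0.061, 0.0, 0.0]
wrist_force: [-0.1, 0.6, -0.6]
width: 51.1
```

jog_arm(
  rows=[0, 0, 0.0, 0, 0, 0, 0, 0, 0, 0, 0.01, 0, 0, 0, 0.02, 0, 0, 0, 0.023, 0],
)

```text
t: 23.0
position: [468.8, 187.6, 38.6]
tcp_rot: [0.998, 0.061, -0.001, 0.0]
wrist_force: [0.6, 0.0, 0.3]
width: 51.0
```

```bash
python3 go.py 469.7 188 37.3 7
```

```text
t 23.0 pos [468.8 187.6  38.6] yaw 7.02 q [ 0.33 -0.14  2.01 -0.    1.27  1.78] w 51.0 F [0.6 0.  0.3]
d [ 0.0009 -0.0002  0.0013] tw 0.0004 rows~ 0.0
```

jog_arm(
  rows=[0, 0, 0.001, 0, 0, 0, 0.001, 0],
)

```text
t: 23.25
position: [469.6, 187.5, 39.1]
tcp_rot: [0.998, 0.061, 0.0, -0.0]
wrist_force: [-0.1, 0.7, -0.1]
width: 51.3
```

jog_arm(
  rows=[0, 0, 0, 0, 0, 0, 0, 0, 0, 0, -0.01, 0, 0, 0, -0.04, 0, 0, 0, -0.06, 0],
  jaw=0.062,
)

```text
t: 23.88
position: [469.8, 187.5, 100.9]
tcp_rot: [0.998, 0.061, 0.001, -0.0]
wrist_force: [-0.5, -0.4, 0.2]
width: 61.9
```

```bash
python3 go.py 516.6 442.5 80 7
```

```text
t 23.9 pos [469.8 187.5 100.9] yaw 6.98 q [ 0.33 -0.2   1.95  0.    1.38  1.78] w 61.9 F [-0.5 -0.4  0.2]
d [ 0.0774 -0.2474  0.0211] tw -0.0004 rows~ 4.2
```

jog_arm(
  rows=[0.018, -0.055, -0.01, 0, 0.036, -0.11, -0.01, 0, 0.054, -0.165, 0, 0, 0.07, -0.22, 0.01, 0, 0.077, -0.247, 0.02, 0],
  jaw=0.07,
)

```text
t: 24.5
position: [515.8, 444.6, 78.7]
tcp_rot: [0.998, 0.062, -0.0, -0.0]
wrist_force: [0.2, 0.1, 0.4]
width: 69.4
```

```bash
python3 ck.py w8;python3 go.py 516.6 442.5 13 7
```

```text
pos mean [515.5  443.67  77.98] std [0.17 1.52 0.71] F [-0.7 -0.2 -0.6]
yaw 7.06
(array([499., 349.]), array([462. , 304.1]), 28.7)
(array([131., 349.]), array([429.2, 566.2]), 28.6)
(array([315., 254.]), array([516. , 443.9]), 25.7)
t 24.8 pos [515.9 441.5  79.4] yaw 6.98 q [ 0.67  0.2   1.59 -0.    1.35  2.12] w 70.0 F [ 0.  -0.7  0.5]
d [ 0.0008 -0.001   0.0664] tw -0.0004 rows~ 1.1
```

View pics/w8.png

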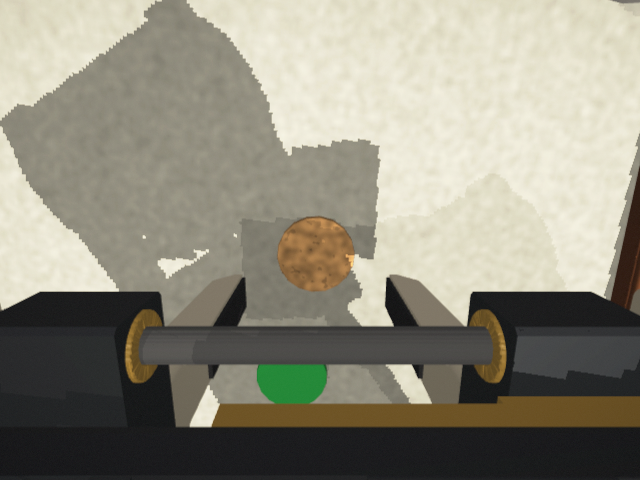

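jog_arm(
  rows=[0, 0, 0.015, 0, 0, 0, 0.03, 0, 0, 0, 0.045, 0, 0, 0, 0.06, 0, 0, 0, 0.066, 0],
)

```text
t: 25.38
position: [515.5, 441.6, 11.4]
tcp_rot: [0.998, 0.061, -0.001, 0.0]
wrist_force: [0.5, -0.3, -0.3]
width: 69.8
```

jog_arm(
  rows=[0, 0, 0, 0, 0, 0, 0, 0],
)

```text
t: 25.62
position: [516.1, 442.1, 13.3]
tcp_rot: [0.998, 0.061, 0.0, -0.0]
wrist_force: [-1.2, -0.4, 0.1]
width: 69.8
```

jog_arm(
  rows=[0, 0, 0, 0, 0, 0, 0, 0, 0, 0, 0, 0, 0, 0, 0, 0],
  jaw=0.03,
)

```text
t: 26.12
position: [515.9, 442.0, 13.1]
tcp_rot: [0.998, 0.061, 0.0, -0.0]
wrist_force: [-0.3, -1.2, 1.6]
width: 51.1
```

```bash
python3 go.py 529.3 195.4 63 7
```

```text
t 26.1 pos [515.9 442.   13.1] yaw 6.98 q [0.67 0.26 1.64 0.   1.24 2.12] w 51.1 F [-0.3 -1.2  1.6]
d [-0.0167  0.2464 -0.0499] tw -0.0004 rows~ 4.0
```

jog_arm(
  rows=[0, 0.01, -0.05, 0, -0.004, 0.07, -0.05, 0, -0.008, 0.13, -0.05, 0, -0.012, 0.19, -0.05, 0, -0.017, 0.246, -0.05, 0],
)

```text
t: 26.75
position: [528.7, 193.8, 63.0]
tcp_rot: [0.998, 0.061, 0.0, 0.0]
wrist_force: [0.6, -0.5, -1.2]
width: 51.0
```

jog_arm(
  rows=[0, 0, 0.0, 0, 0, 0, 0, 0, 0, 0, 0.01, 0, 0, 0, 0.02, 0, 0, 0, 0.024, 0],
)

```text
t: 27.38
position: [528.3, 196.1, 37.5]
tcp_rot: [0.998, 0.061, -0.001, 0.0]
wrist_force: [-0.5, -1.0, -0.0]
width: 51.0
```

```bash
python3 go.py 529.3 195.4 37.3 7
```

```text
t 27.4 pos [528.3 196.1  37.5] yaw 7.03 q [ 0.31 -0.    1.89  0.    1.26  1.76] w 51.0 F [-0.5 -1.  -0. ]
d [0.0009 0.0008 0.0002] tw 0.0005 rows~ 0.0
```

Open only modestly here (handle beside the inner finger).

jog_arm(
  rows=[0, 0, 0, 0, 0, 0, 0, 0, 0, 0, -0.01, 0, 0, 0, -0.04, 0, 0, 0, -0.06, 0],
  jaw=0.06,
)

```text
t: 28.0
position: [529.4, 195.8, 101.2]
tcp_rot: [0.998, 0.061, 0.001, -0.0]
wrist_force: [0.1, 0.5, -0.1]
width: 60.0
```

```bash
python3 go.py 530 -290 170 7
```

```text
t 28.0 pos [529.4 195.8 101.2] yaw 6.97 q [ 0.31 -0.06  1.83  0.    1.37  1.76] w 60.0 F [ 0.1  0.5 -0.1]
d [-0.0582  0.4822 -0.0691] tw -0.0004 rows~ 7.9
```

jog_arm(
  rows=[-0.006, 0.055, -0.03, 0, -0.012, 0.115, -0.06, 0, -0.03, 0.175, -0.08, 0, -0.05, 0.235, -0.08, 0, -0.07, 0.295, -0.08, 0],
  jaw=0.07,
)

```text
t: 28.62
position: [496.6, -98.2, 180.2]
tcp_rot: [0.998, 0.061, 0.001, 0.0]
wrist_force: [1.7, 0.6, -0.3]
width: 69.9
```

```bash
python3 go.py 470 -390 180 7
```

```text
t 28.6 pos [496.6 -98.2 180.2] yaw 6.99 q [-0.25 -0.24  1.86 -0.    1.52  1.2 ] w 69.9 F [ 1.7  0.6 -0.3]
d [-0.0619  0.2864  0.0003] tw -0.0001 rows~ 4.7
```

jog_arm(
  rows=[-0.012, 0.058, 0, 0, -0.024, 0.116, 0, 0, -0.036, 0.174, 0, 0, -0.048, 0.232, 0, 0, -0.062, 0.286, 0, 0],
)

```text
t: 29.25
position: [469.9, -389.9, 179.7]
tcp_rot: [0.998, 0.061, 0.0, 0.0]
wrist_force: [0.6, -0.0, -0.3]
width: 70.0
```

jog_arm(
  rows=[0, 0, 0, 0, 0, 0, 0, 0, 0, 0, 0, 0],
)

```text
t: 29.62
position: [470.7, -386.7, 179.3]
tcp_rot: [0.998, 0.061, 0.0, 0.0]
wrist_force: [-0.5, 0.5, -0.3]
width: 70.1
```

```bash
python3 ck.py w9;python3 go.py 579.5 -379 80 7; python3 sc.py
```

```text
pos mean [ 470.7  -386.87  179.28] std [0.03 0.12 0.06] F [-0.2  0.4  0.2]
yaw 7.05
(array([501., 352.]), array([ 362. , -594.4]), 36.3)
(array([130., 352.]), array([ 314.5, -212.2]), 36.2)
(array([362., 183.]), array([ 516. , -424.7]), 25.8)
(array([322., 102.]), array([ 580.8, -378.6]), 25.7)
t 29.9 pos [ 470.6 -387.2  179.1] yaw 7.03 q [-0.73 -0.01  1.65 -0.    1.5   0.72] w 70.0 F [-0.3 -0.2 -0.3]
d [0.1091 0.0052 0.0991] tw 0.0005 rows~ 2.4
scene [([148, 294], [580.0, -378.0]), ([129, 273], [515.0, -424.0]), ([387, 258], [573.0, 211.0]), ([378, 239], [511.0, 203.0]), ([369, 221], [451.0, 195.0])]
side [([305, 305], [483.0, 171.0]), ([284, 296], [543.0, 179.0]), ([264, 286], [604.0, 186.0]), ([409, 192], [515.0, -426.0]), ([385, 191], [581.0, -381.0])]
```

View pics/w9.png

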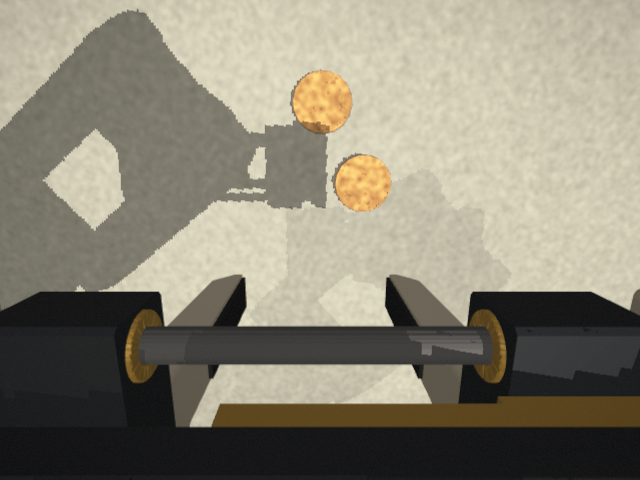

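View pics/scene_now.png

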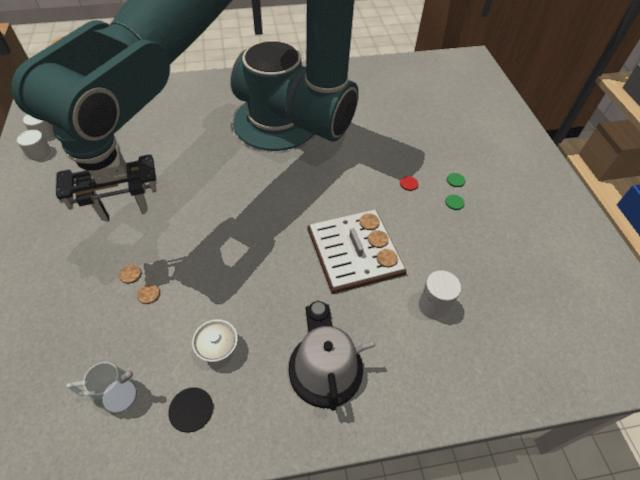

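jog_arm(
  rows=[0.02, 0.022, 0.02, 0, 0.0405, 0.043, 0.05, 0, 0.0405, 0.043, 0.1, 0, 0.0405, 0.043, 0.12, 0, 0.0405, 0.043, 0.12, 0],
)

```text
t: 30.6
position: [515.3, -425.1, 58.2]
tcp_rot: [0.998, 0.061, -0.001, -0.001]
wrist_force: [-0.9, 0.1, 0.1]
width: 70.1
```

```bash
python3 ck.py w10;python3 go.py 516.1 -424.7 13 7
```

```text
pos mean [ 516.25 -425.93   60.91] std [0.19 0.18 0.52] F [ 0.1 -0.3  0.3]
yaw 6.98
(array([500., 351.]), array([ 470. , -555.5]), 23.9)
(array([131., 352.]), array([ 439.4, -311.5]), 23.9)
(array([313., 263.]), array([ 515.6, -424.7]), 25.7)
(array([248., 146.]), array([ 580.6, -378.5]), 25.7)
t 30.9 pos [ 516.3 -426.    61. ] yaw 6.98 q [-0.73  0.19  1.63 -0.    1.31  0.72] w 69.9 F [0.5 0.3 0.1]
d [-0.0001 -0.0014  0.048 ] tw -0.0004 rows~ 0.8
```

jog_arm(
  rows=[0, -0.001, 0.015, 0, 0, -0.001, 0.03, 0, 0, -0.001, 0.043, 0, 0, -0.001, 0.048, 0, 0, -0.001, 0.048, 0],
)

```text
t: 31.48
position: [515.4, -424.3, 11.2]
tcp_rot: [0.998, 0.061, -0.0, -0.0]
wrist_force: [-6.5, 5.1, 11.5]
width: 69.8
```

jog_arm(
  rows=[0, 0, 0, 0, 0, 0, 0, 0, 0, 0, 0, 0, 0, 0, 0, 0],
  jaw=0.03,
)

```text
t: 31.98
position: [516.0, -424.7, 11.3]
tcp_rot: [0.998, 0.061, 0.0, 0.0]
wrist_force: [-1.0, 1.5, 6.3]
width: 51.6
```

```bash
python3 go.py 484.4 68.9 70 7
```

```text
t 32.0 pos [ 516.  -424.7   11.3] yaw 6.98 q [-0.73  0.24  1.67  0.    1.23  0.72] w 51.6 F [-1.   1.5  6.3]
d [ 0.0286 -0.4937 -0.0589] tw -0.0004 rows~ 8.0
```

jog_arm(
  rows=[0, 0, -0.03, 0, 0, -0.05, -0.055, 0, 0.005, -0.11, -0.055, 0, 0.01, -0.17, -0.055, 0, 0.015, -0.23, -0.055, 0],
)

```text
t: 32.6
position: [502.2, -192.6, 65.6]
tcp_rot: [0.998, 0.061, 0.0, -0.0]
wrist_force: [1.1, 0.2, -0.4]
width: 51.4
```

```bash
python3 go.py 484.4 68.9 67 7
```

```text
t 32.6 pos [ 502.2 -192.6   65.6] yaw 6.95 q [-0.41 -0.09  1.92  0.    1.31  1.04] w 51.4 F [ 1.1  0.2 -0.4]
d [ 0.014  -0.2618 -0.0014] tw -0.0008 rows~ 4.2
```

jog_arm(
  rows=[0.003, -0.055, 0, 0, 0.006, -0.11, 0, 0, 0.009, -0.165, 0, 0, 0.012, -0.22, 0, 0, 0.014, -0.26, 0, 0],
)

```text
t: 33.22
position: [484.5, 67.4, 65.7]
tcp_rot: [0.998, 0.061, 0.0, -0.0]
wrist_force: [1.2, -0.1, -1.3]
width: 51.3
```

jog_arm(
  rows=[0, 0, 0, 0, 0, 0, 0, 0, 0, 0, 0.01, 0, 0, 0, 0.02, 0, 0, 0, 0.026, 0],
)

```text
t: 33.85
position: [484.5, 64.9, 38.7]
tcp_rot: [0.998, 0.06, -0.001, 0.0]
wrist_force: [0.0, -0.3, -0.8]
width: 51.2
```

```bash
python3 go.py 484.4 68.9 35.8 7
```

```text
t 33.9 pos [484.5  64.9  38.7] yaw 6.93 q [ 0.08 -0.18  2.04 -0.    1.27  1.53] w 51.2 F [ 0.  -0.3 -0.8]
d [ 0.0004 -0.004   0.0029] tw -0.0012 rows~ 0.1
```

jog_arm(
  rows=[0, -0.003, 0, 0, 0, -0.003, 0.002, 0, 0, -0.003, 0.0025, 0, 0, -0.003, 0.0025, 0],
)

```text
t: 34.35
position: [484.6, 68.4, 37.5]
tcp_rot: [0.998, 0.061, 0.0, 0.0]
wrist_force: [0.9, 0.4, -0.3]
width: 51.2
```

jog_arm(
  rows=[0, 0, 0, 0, 0, 0, 0, 0, 0, 0, -0.01, 0, 0, 0, -0.04, 0, 0, 0, -0.06, 0],
  jaw=0.06,
)

```text
t: 34.98
position: [484.9, 68.4, 99.4]
tcp_rot: [0.998, 0.061, 0.001, -0.0]
wrist_force: [0.5, -0.3, -0.5]
width: 60.2
```

```bash
python3 sc.py;python3 go.py 580.7 -378.5 80 7
```

```text
scene [([148, 294], [580.0, -378.0]), ([388, 261], [584.0, 212.0]), ([367, 219], [441.0, 192.0])]
side [([305, 304], [483.0, 169.0]), ([284, 295], [545.0, 177.0]), ([263, 286], [606.0, 185.0]), ([329, 274], [498.0, 47.0])]
t 35.1 pos [485.6  68.5 100. ] yaw 6.98 q [ 0.09 -0.23  1.99 -0.    1.38  1.54] w 60.0 F [ 0.1  0.1 -0.6]
d [0.04   0.4552 0.0203] tw -0.0004 rows~ 7.3
```

jog_arm(
  rows=[0, 0.04, -0.02, 0, 0.005, 0.1, -0.02, 0, 0.01, 0.16, -0.02, 0, 0.015, 0.22, -0.02, 0, 0.02, 0.28, -0.02, 0],
  jaw=0.07,
)

```text
t: 35.7
position: [538.3, -209.1, 116.6]
tcp_rot: [0.998, 0.061, -0.0, -0.0]
wrist_force: [1.3, 0.5, 0.4]
width: 70.3
```

```bash
python3 go.py 580.7 -378.5 80 7
```

```text
t 35.7 pos [ 538.3 -209.1  116.6] yaw 6.97 q [-0.41 -0.04  1.79  0.    1.39  1.03] w 70.3 F [1.3 0.5 0.4]
d [0.0216 0.1733 0.0365] tw -0.0006 rows~ 2.9
```

jog_arm(
  rows=[0.007, 0.055, 0, 0, 0.014, 0.11, 0, 0, 0.0216, 0.17, 0.01, 0, 0.0216, 0.172, 0.03, 0, 0.0216, 0.172, 0.045, 0],
)

```text
t: 36.33
position: [580.1, -374.6, 70.0]
tcp_rot: [0.998, 0.061, -0.001, -0.001]
wrist_force: [-0.7, 0.9, 0.2]
width: 69.8
```

```bash
python3 ck.py w11;python3 go.py 580.7 -378.5 12.5 7
```

```text
pos mean [ 580.14 -373.77   70.52] std [0.47 0.2  1.64] F [ 0.2  0.1 -0.1]
yaw 7.02
(array([500., 351.]), array([ 528.5, -509.4]), 25.1)
(array([130., 351.]), array([ 496.9, -253.9]), 25.1)
(array([323., 258.]), array([ 580.1, -378.5]), 25.6)
t 36.6 pos [ 581.  -374.4   73.3] yaw 7.04 q [-0.61  0.23  1.57  0.    1.34  0.84] w 69.7 F [0.2 0.3 0.6]
d [-0.0009  0.004   0.0608] tw 0.0007 rows~ 1.0
```

View pics/w11.png

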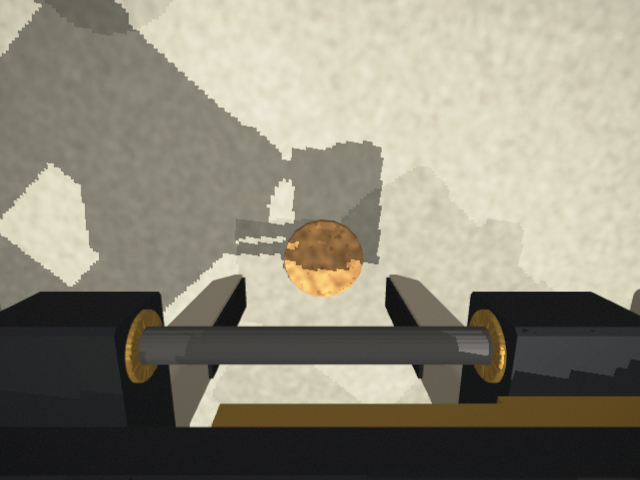

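jog_arm(
  rows=[0, 0.004, 0.015, 0, 0, 0.004, 0.03, 0, 0, 0.004, 0.045, 0, 0, 0.004, 0.055, 0, 0, 0.004, 0.059, 0],
)

```text
t: 37.2
position: [581.0, -379.0, 12.4]
tcp_rot: [0.998, 0.061, -0.0, -0.0]
wrist_force: [-0.1, -0.8, 1.4]
width: 70.1
```

jog_arm(
  rows=[0, 0, 0, 0, 0, 0, 0, 0],
)

```text
t: 37.45
position: [581.5, -379.4, 14.0]
tcp_rot: [0.998, 0.061, 0.0, 0.0]
wrist_force: [-0.7, 0.1, -0.1]
width: 70.4
```

jog_arm(
  rows=[0, 0, 0, 0, 0, 0, 0, 0, 0, 0, 0, 0, 0, 0, 0, 0],
  jaw=0.03,
)

```text
t: 37.95
position: [581.3, -379.3, 13.7]
tcp_rot: [0.998, 0.061, 0.0, 0.0]
wrist_force: [-0.3, -0.0, 2.9]
width: 51.1
```

```bash
python3 go.py 603.5 83.6 65 7
```

```text
t 38.0 pos [ 581.3 -379.3   13.7] yaw 6.98 q [-0.61  0.29  1.6  -0.    1.25  0.83] w 51.1 F [-0.3 -0.   2.9]
d [ 0.0783 -0.4567 -0.0514] tw -0.0003 rows~ 7.5
```

jog_arm(
  rows=[0, 0, -0.03, 0, 0.005, -0.04, -0.055, 0, 0.015, -0.1, -0.055, 0, 0.025, -0.16, -0.055, 0, 0.035, -0.22, -0.055, 0],
)

```text
t: 38.58
position: [589.0, -154.8, 68.5]
tcp_rot: [0.998, 0.061, 0.0, -0.0]
wrist_force: [1.0, 1.2, 0.5]
width: 51.2
```

```bash
python3 go.py 603.5 83.6 67 7
```

```text
t 38.6 pos [ 589.  -154.8   68.5] yaw 6.96 q [-0.3   0.06  1.76  0.    1.31  1.15] w 51.2 F [1.  1.2 0.5]
d [ 0.0433 -0.2348  0.0015] tw -0.0007 rows~ 3.8
```

jog_arm(
  rows=[0.01, -0.055, 0, 0, 0.02, -0.11, 0, 0, 0.03, -0.165, 0, 0, 0.04, -0.22, 0, 0, 0.043, -0.238, 0, 0],
)

```text
t: 39.2
position: [602.8, 87.5, 68.4]
tcp_rot: [0.998, 0.062, -0.0, -0.0]
wrist_force: [0.7, -1.1, -0.7]
width: 51.1
```

jog_arm(
  rows=[0, 0, 0, 0, 0, 0, 0, 0, 0, 0, 0.01, 0, 0, 0, 0.02, 0, 0, 0, 0.027, 0],
)

```text
t: 39.83
position: [602.7, 84.4, 40.2]
tcp_rot: [0.998, 0.061, -0.001, 0.0]
wrist_force: [0.3, -0.2, -0.4]
width: 51.2
```

```bash
python3 go.py 603.5 83.6 38.2 7
```

```text
t 39.8 pos [602.7  84.4  40.2] yaw 6.94 q [ 0.1   0.09  1.79 -0.    1.27  1.55] w 51.2 F [ 0.3 -0.2 -0.4]
d [0.0007 0.0009 0.002 ] tw -0.001 rows~ 0.0
```

jog_arm(
  rows=[0, 0, 0.002, 0, 0, 0, 0.002, 0, 0, 0, 0.002, 0],
)

```text
t: 40.2
position: [603.2, 84.9, 39.8]
tcp_rot: [0.998, 0.061, 0.0, -0.0]
wrist_force: [0.2, 0.0, 0.1]
width: 51.2
```

jog_arm(
  rows=[0, 0, 0, 0, 0, 0, 0, 0, 0, 0, -0.01, 0, 0, 0, -0.04, 0, 0, 0, -0.06, 0],
  jaw=0.062,
)

```text
t: 40.83
position: [603.4, 84.9, 101.5]
tcp_rot: [0.998, 0.061, 0.001, -0.0]
wrist_force: [-0.1, -0.7, -0.5]
width: 62.0
```

```bash
python3 go.py 500 100 280 7
```

```text
t 40.8 pos [603.4  84.9 101.5] yaw 6.98 q [ 0.1   0.04  1.74 -0.    1.37  1.55] w 62.0 F [-0.1 -0.7 -0.5]
d [-0.1005 -0.0275 -0.1787] tw -0.0004 rows~ 3.3
```

jog_arm(
  rows=[0, 0, -0.05, 0, -0.03, -0.01, -0.1, 0, -0.06, -0.02, -0.15, 0, -0.09, -0.028, -0.18, 0, -0.09, -0.028, -0.18, 0],
  jaw=0,
)

```text
t: 41.45
position: [509.6, 102.1, 283.3]
tcp_rot: [0.998, 0.061, 0.003, -0.0]
wrist_force: [0.3, 0.6, -0.1]
width: 16.5
```

jog_arm(
  rows=[0, 0, 0, 0, 0, 0, 0, 0, 0, 0, 0, 0],
)

```text
t: 41.82
position: [510.5, 101.6, 278.3]
tcp_rot: [0.998, 0.061, -0.001, 0.0]
wrist_force: [0.7, 0.3, 0.1]
width: 0.5
```

```bash
cat > fin.py <<'E'
from meas import *
import sys
f,rz,K,Rc,c=wcam(6); save(f,sys.argv[1])
P=cloud(rz,K,Rc,c); C=np.array([536.6,135.8]);a=np.radians(7.0)
for o in corks(f,K,Rc,c,z=33):
    d=o[1]-C; u,v=o[0].astype(int)
    w=P[v-18:v+19,u-18:u+19].reshape(-1,3); w=w[(w[:,2]>20)]
    A=np.c_[w[:,:2]-w[:,:2].mean(0),np.ones(len(w))]; k=np.linalg.lstsq(A,w[:,2],rcond=None)[0] if len(w)>50 else [9,9,9]
    print(o,"plate xy",(d@[np.cos(a),np.sin(a)]).round(1),(d@[-np.sin(a),np.cos(a)]).round(1),"z",np.nanmedian(P[v-4:v+5,u-4:u+5,2]).round(1),"tilt",np.hypot(*k[:2]).round(3))
for b in((430,0),):pass
E
python3 fin.py w12; python3 sc.py
```

```text
pos mean [510.39 101.68 278.95] std [0.05 0.03 0.25] F [-0.2  0.4 -0.3]
yaw 6.97
(array([341., 238.]), array([484.6,  68.9]), 25.6) plate xy -59.8 -60.1 z 32.6 tilt 0.013
(array([239., 238.]), array([470. , 187.4]), 25.5) plate xy -59.8 59.3 z 32.7 tilt 0.015
(array([235., 187.]), array([528.2, 195.9]), 25.5) plate xy -1.0 60.7 z 32.7 tilt 0.007
(array([340., 132.]), array([602.3,  85.5]), 25.4) plate xy 59.1 -57.9 z 32.5 tilt 0.013
(array([232., 131.]), array([588.5, 203.1]), 25.5) plate xy 59.7 60.5 z 32.8 tilt 0.005
scene [([341, 269], [587.0, 90.0]), ([325, 231], [466.0, 73.0])]
side [([305, 304], [485.0, 168.0]), ([284, 295], [545.0, 177.0]), ([263, 286], [606.0, 185.0]), ([329, 274], [498.0, 46.0]), ([290, 258], [619.0, 64.0])]
```

View pics/w12.png

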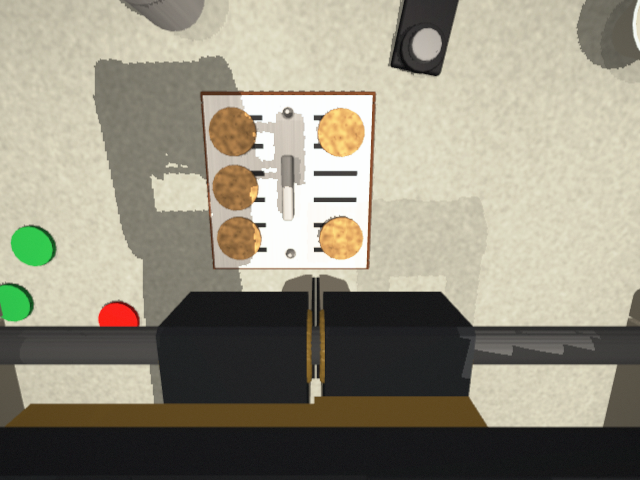

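View pics/side_now.png

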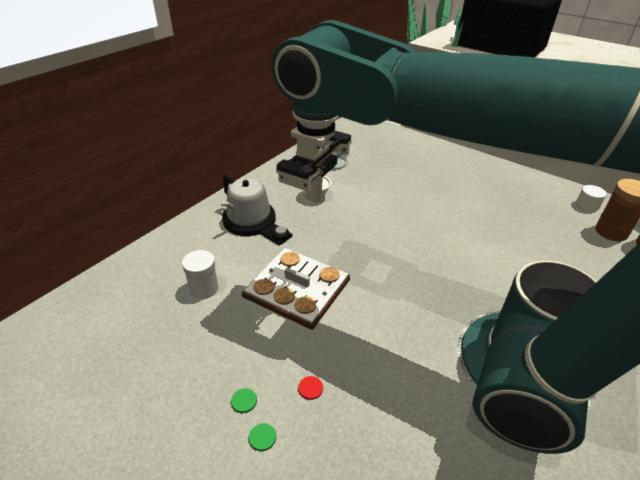

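```bash
python3 - <<'E'
from meas import *
f,rz,K,Rc,c=wcam(4); P=cloud(rz,K,Rc,c)
w=f[20:70,400:455]; hsv=cv2.cvtColor(w,cv2.COLOR_RGB2HSV)
m=(hsv[...,2]>110).astype(np.uint8); m[:, :8]=0; m[:,44:]=0
_,_,st,ce=cv2.connectedComponentsWithStats(m); 
for s,e in zip(st,ce): print(s,e+[400,20])
Q=P[36:50,419:433].reshape(-1,3); z=np.nanmedian(Q[:,2]); print("z",z)
print(ray([(426,43.5)],z,K,Rc,c), np.nanmedian(P[30:38,400:404],axis=(0,1)))
mm=np.abs(P[...,2]-z)<2.5; mm[:, :395]=False; mm[:,460:]=False; mm[75:]=False; v,u=np.nonzero(mm); print(P[mm].min(0),P[mm].max(0))
save(f,"btn",(385,0,465,60))
E
```

```text
pos mean [510.27 101.75 279.44] std [0.01 0.01 0.01] F [ 0.1 -0.2  0.1]
yaw 6.98
[   0    0   55   50 1970] [427.14822335  44.51116751]
[ 12   8  30  33 765] [426.31372549  44.05098039]
[41 41  3  9 15] [442.53333333  65.93333333]
z 35.00524529672137
[[698.62658279  10.97313609  35.0052453 ]] [711.97326547  33.65946617  13.11542929]
[683.23020713  -5.0263165   32.51896983] [713.61900179  25.96951002  37.50073323]
```

View pics/btn.png

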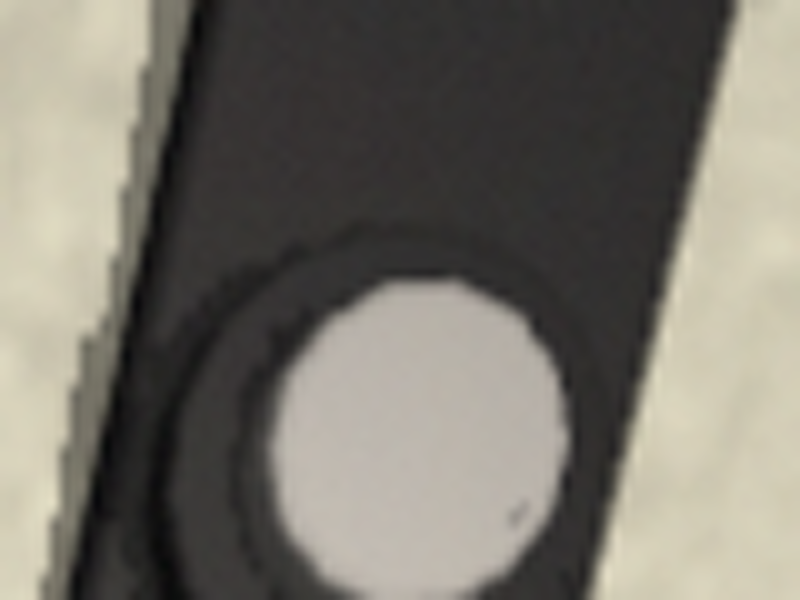

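jog_arm(
  rows=[0.05, 0.03, 0.01, 0, 0.1, 0.06, 0.03, 0, 0.14, 0.09, 0.07, 0, 0.17, 0.113, 0.12, 0, 0.1755, 0.113, 0.17, 0],
)

```text
t: 43.15
position: [699.5, 9.4, 107.1]
tcp_rot: [0.998, 0.06, -0.0, 0.0]
wrist_force: [0.2, 0.3, 0.2]
width: 0.1
```

jog_arm(
  rows=[0, 0, 0.02, 0, 0, 0, 0.035, 0, 0, 0, 0.035, 0],
)

```text
t: 43.52
position: [698.1, 11.2, 75.2]
tcp_rot: [0.998, 0.061, 0.0, 0.0]
wrist_force: [-1.1, 1.0, 0.4]
width: 0.0
```

```bash
python3 go.py 698.5 10.9 50 7; python3 - <<'E'
from h import *
f,rz,K,Rc,c=wcam(3); save(f,"w13")
E
```

```text
t 43.5 pos [698.1  11.2  75.2] yaw 7.0 q [-0.02  0.24  1.55  0.    1.35  1.43] w 0.0 F [-1.1  1.   0.4]
d [0.0003 0.0003 0.0252] tw -0.0 rows~ 0.4
pos mean [698.71  11.11  76.39] std [0.12 0.02 0.2 ] F [-0.1 -0.3 -0.3]
yaw 7.0
```

View pics/w13.png

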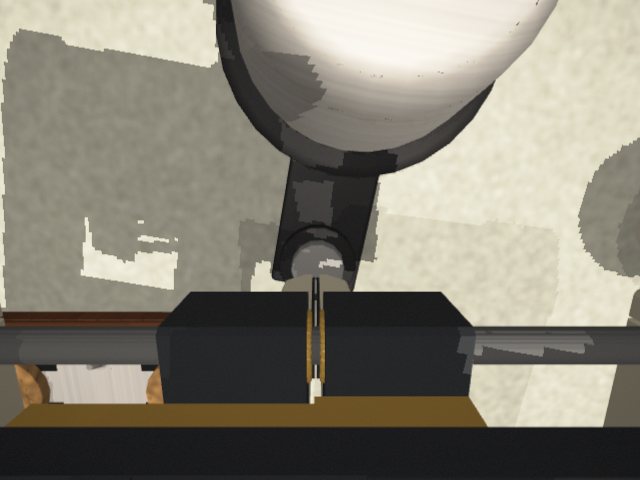

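jog_arm(
  rows=[0, 0, 0.01, 0, 0, 0, 0.02, 0, 0, 0, 0.029, 0, 0, 0, 0.029, 0],
)

```text
t: 44.22
position: [697.8, 10.9, 44.4]
tcp_rot: [0.998, 0.061, -0.001, -0.0]
wrist_force: [-1.9, -0.1, 1.6]
width: 1.0
```

jog_arm(
  rows=[0, 0, 0.002, 0, 0, 0, 0.004, 0, 0, 0, 0.006, 0, 0, 0, 0.007, 0, 0, 0, 0.007, 0],
)

```text
t: 44.85
position: [698.4, 10.9, 39.2]
tcp_rot: [0.998, 0.061, 0.0, 0.0]
wrist_force: [-5.4, -0.5, 9.7]
width: 0.5
```

jog_arm(
  rows=[0, 0, 0.001, 0, 0, 0, 0.002, 0, 0, 0, 0.002, 0, 0, 0, 0.002, 0],
)

```text
t: 45.35
position: [698.5, 10.9, 38.9]
tcp_rot: [0.998, 0.061, 0.001, 0.0]
wrist_force: [-12.2, -0.5, 24.7]
width: 0.7
```

```bash
python3 -c "
from h import *
avg(4)"
```

```text
pos mean [698.51  10.88  38.93] std [0.01 0.01 0.03] F [-12.8   0.6  24.5]
```

jog_arm(
  rows=[0, 0, -0.02, 0, 0, 0, -0.06, 0, -0.03, 0, -0.11, 0, -0.08, 0, -0.16, 0, -0.13, 0, -0.2, 0],
)

```text
t: 46.18
position: [575.4, -4.1, 232.1]
tcp_rot: [0.998, 0.061, 0.0, 0.0]
wrist_force: [1.3, 0.3, 0.6]
width: 0.9
```

```bash
python3 go.py 510 101 278 7
```

```text
t 46.2 pos [575.4  -4.1 232.1] yaw 6.98 q [-0.05 -0.1   1.66  0.    1.59  1.4 ] w 0.9 F [1.3 0.3 0.6]
d [-0.0521 -0.1123 -0.046 ] tw -0.0003 rows~ 2.1
```

jog_arm(
  rows=[-0.02, -0.04, -0.02, 0, -0.04, -0.08, -0.035, 0, -0.052, -0.112, -0.046, 0, -0.052, -0.112, -0.046, 0, -0.052, -0.112, -0.046, 0],
)

```text
t: 46.8
position: [511.5, 100.6, 276.1]
tcp_rot: [0.998, 0.061, 0.0, 0.0]
wrist_force: [0.7, 0.3, -0.1]
width: 0.6
```

```bash
python3 fin.py w14; python3 - <<'E'
from h import *
f,rz,K,Rc,c=wcam(3); P=cloud(rz,K,Rc,c); print("button z",np.nanmedian(P[38:48,420:432,2]))
print("plate top z",[np.nanmedian(P[v-3:v+4,u-3:u+4,2]).round(1) for u,v in((275,262),(275,100),(360,262),(365,100),(340,185))])
E
python3 sc.py
```

```text
pos mean [511.62 100.27 275.81] std [0.02 0.08 0.07] F [ 0.3  0.2 -0.2]
yaw 6.93
(array([339., 239.]), array([484.5,  68.8]), 25.5) plate xy -59.9 -60.2 z 33.1 tilt 0.02
(array([237., 239.]), array([469.9, 187.4]), 25.5) plate xy -59.9 59.3 z 32.8 tilt 0.011
(array([233., 188.]), array([528.3, 196. ]), 25.5) plate xy -0.9 60.8 z 32.9 tilt 0.005
(array([339., 133.]), array([602.4,  85.4]), 25.5) plate xy 59.2 -58.0 z 33.0 tilt 0.012
(array([230., 132.]), array([588.6, 203.2]), 25.4) plate xy 59.8 60.6 z 33.0 tilt 0.007
pos mean [511.48 100.64 276.1 ] std [0.02 0.05 0.04] F [ 0.2  0.1 -0.1]
yaw 6.96
button z 35.00854228341083
plate top z [np.float64(24.8), np.float64(25.1), np.float64(24.6), np.float64(25.0), np.float64(24.9)]
scene [([341, 269], [587.0, 90.0]), ([325, 231], [466.0, 73.0])]
side [([305, 304], [484.0, 168.0]), ([284, 295], [545.0, 177.0]), ([263, 286], [606.0, 185.0]), ([329, 274], [498.0, 46.0]), ([290, 258], [619.0, 64.0])]
```

View pics/w14.png

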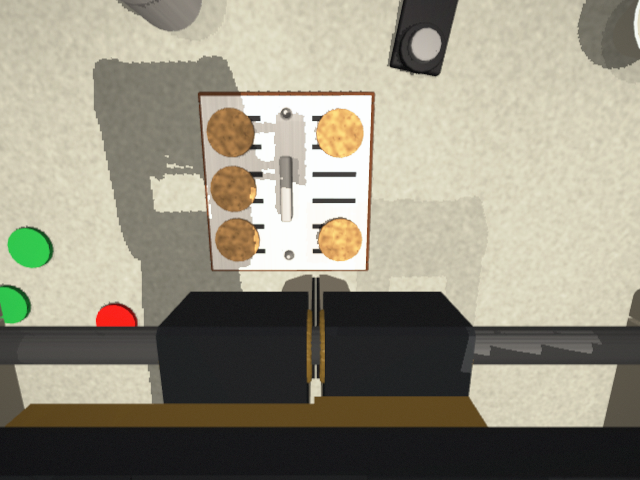

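View pics/scene_now.png

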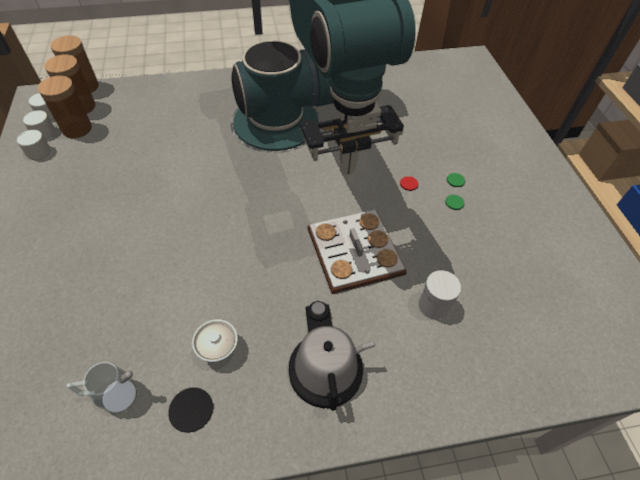

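Everything is in place: the five cork coasters are on the plate, the button is back up at z = 35.0 mm, and no cork is left out.

```bash
python3 -c "
from h import *
print(job.hand_in())"
```

```text
the job is handed in; nothing more can be done
None
```

The tea station is set up and handed in at about 48 s of the 210 s allowed; no verdict was reported. The drip plate is seated over both pins, all five cork coasters that were out lie on it, and the kettle button was pressed fully down and let go afterwards.

**Plate:** last full check, before the coasters, was centre within about 0.2 mm of the tray's, turn within 0.1°, and the top level at all four corners with both pins showing. A spot check at the end read 24.6–25.1 mm, where 24 mm is expected and the camera reads about 1 mm high.

**Coasters:** all lie flat, with tilt readings of 0.02 rad or less, and they sit at about x = ±60 and 0 mm, y = ±60 mm on the plate. The red and green look-alikes were not touched.

**Button:** it travelled about 6 mm to a hard stop at about 25 N, and its top read 35.0 mm both before and after.

**Caddy and gaiwan:** never approached, and they looked unmoved in the last scene picture; I did not measure them again.

No slackening of the grip was seen, and every coaster was still where first measured when I went to pick it up. The scene and side cameras disagreed by about 5 mm in x, so I placed things by the wrist camera. The fingertips touched the counter at about 11 N during one coaster grasp, without consequence.

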